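# Take the nested beaker set apart and lay it out for buffer preparation

### The job

Three white beakers and a black rubber stopper are nested in one stack on the lab bench: take them apart and set the largest beaker in the middle of the balance's steel pan, the middle-sized beaker in the middle of the stirrer's white plate, the smallest beaker fully home in the mouth of the steel filter holder, and the stopper fully home in the mouth of the amber bottle. Keep everything upright, set each part down on its place rather than dropping it, and do not push or knock over the white wash bottle or the small jar that stand among them.

Things in the scene. Friction and masses are not known exactly. Their poses are not given: they have to be found in the camera images.
- large_c (a point): Largest beaker, bottom of the stack, loose, white plastic, open on top, 75 mm high, about 0.22 kg. Round: tapered foot of outer diameter 48 mm at the bottom to 60 mm at 43 mm up, then a straight collar of diameter 68 mm from 43 to 75 mm up (grip it across the collar); bore 54 mm. Origin: its centre, on the axis and half-way up; z points up when upright.
- mid_c (a point): Middle beaker, white plastic, 70 mm high, about 0.15 kg; hangs by its collar on the largest beaker's rim. Foot of diameter 42 mm at the bottom to 51 mm at 38 mm up, then a straight collar of diameter 59 mm from 38 to 70 mm up; bore 45 mm. In the stack only the collar (32 mm) shows above the rim of the beaker below. Origin: its centre, on the axis and half-way up; z points up when upright.
- small_c (a point): Smallest beaker, white plastic, 65 mm high, about 0.10 kg; hangs by its collar on the middle beaker's rim. Foot of diameter 33 mm at the bottom to 42 mm at 33 mm up, then a straight collar of diameter 50 mm from 33 to 65 mm up; bore 36 mm. In the stack only the collar (32 mm) shows above the rim below. Origin: its centre, on the axis and half-way up; z points up when upright.
- bung_c (a point): Black rubber stopper, rigid, on top of the stack, 56 mm high, about 0.08 kg. Tapered plug of diameter 24 mm at the bottom to 33 mm at 24 mm up, sitting in the smallest beaker's mouth; above it a straight head of diameter 40 mm and 32 mm high, its top 171 mm above the bench in the stack. Origin: its centre, on the axis and half-way up; z points up when upright.
- pan (a point): Balance (fixed): white box about 190 x 160 mm with a display on the side nearer the robot, and a round steel pan of diameter 104 mm. Point: centre of the pan's top, 62 mm above the bench; z up. The largest beaker's place.
- plate (a point): Magnetic stirrer (fixed): grey box about 165 x 120 mm with a black knob nearer the robot and a square white ceramic plate, 110 mm wide. Point: centre of the plate's top, 58 mm above the bench; z up. The middle beaker's place.
- seat (a point): Filter holder (fixed): round steel stand, diameter 76 mm at the top, flat rim. Point: centre of its mouth at rim height, 90 mm above the bench; z up. The bore is 45 mm wide and 45 mm deep. The smallest beaker's foot goes in until its collar rests on the rim (foot's lower end then 33 mm below the rim), with 1.5 mm play all round.
- mouth (a point): Open amber glass bottle (fixed), body of diameter 80 mm, neck of diameter 52 mm. Point: centre of its mouth at rim height, 95 mm above the bench; z up. The bore is 36 mm wide and 39 mm deep. The stopper's plug goes in until its head rests on the rim (plug's lower end then 24 mm below the rim), with 1.5 mm play all round.
- wash_c (a point): Bystander: white wash bottle with a blue cap, loose, diameter 48 mm, 100 mm high. Origin: its centre, 50 mm up. Leave it alone.
- jar_c (a point): Bystander: small jar with a blue cap, loose, diameter 48 mm, 55 mm high. Origin: its centre, 27.5 mm up. Leave it alone. (The other bench items within reach are fixed and no taller than 60 mm.)
Not all that is in view belongs to the job. Leave any pink look-alike of the part that bears small_c alone.

How it is judged:
By the outcome, as a careful person would: the job done as asked, in the order asked, and still so for the second after the job is handed in, with the robot touching nothing.
It also fails if it takes over 128 s, if anything falls off the work surface, if the arm or the gripper's body presses on something with over 40 N, if the wrist force passes 120 N, or if a joint passes its speed limit or range.

### The arm

A 6-joint arm with a two-finger parallel gripper is mounted at the origin on the work surface. World frame = base frame: x ahead of the robot, y to its left, z up, the work surface at z = 0. Lengths are in m, angles in degrees, forces in N, time in s.
With the tool pointing down it reaches from about 0.3 to 0.75 m from the base axis. Payload 8.5 kg.
Tool frame: the origin (TCP) lies midway between the tips of the shut fingers; the grasp point (between the pads) lies 19 mm behind it (env.grip_depth is the distance from the TCP to the grasp point, in m); y points along the fingers, x is the direction in which the jaws open and shut, and the axes are right-handed (so a half turn about y gives the same grasp; the last joint's range is limited). The gripper opens to 85 mm and grips with 20 to 120 N. Pads are 22 mm wide; open, the fingers measure 114 mm over their backs; the gripper's body (76 mm by 85 mm) begins 54 mm behind the grasp point. The pads swing forward as they close: fully open they stand 13 mm farther back than shut.
Start: joints at [56.247, 21.807, 74.336, -0, 83.858, -12.336], TCP at [0.201, 0.512, 0.231] pointing down, gripper open.
Joint ranges: [-178.18, 178.18], [-50.72, 133.34], [12.68, 142.11], [-81.47, 261.47], [9.98, 163.14], [-165.26, 165.26]. Speed limits (degrees/s): [136.94, 136.94, 180, 180, 180, 180].

### API

Orientations are given as a 3x3 rotation matrix whose columns are the frame's x, y, z axes.
In Python, from rig import env gives the robot as it stands.
- The arm moves only by the shell command python3 -m inch 'ROWS' [FORCE]. ROWS is JSON, a list that holds one entry, the list of rows, each a list of 7 numbers: the gripper command: -1 is shut, 1 is fully open, values between are in proportion, then the shift along the world's x, y, z in cm, then the turn, a rotation vector about the world's x, y, z in degrees. In form: [[[grip, dx, dy, dz, rx, ry, rz], ...]]. A call has 1 to 20 rows; each row is the pose to reach, as a shift and turn from the pose commanded when the call began; what a row does not reach only later rows make up. A row lasts 1/8 s, in which the tool goes at most 62.5 mm and 10.7 degrees, less where a joint would pass 70% of its speed; a pose out of reach is approached as far as the arm can. A call with a gripper value outside its range is refused whole. The fingers move at their own pace and stop on an object; FORCE is the grip in N (left out, the last holds). Time passes only in rows, so rows that repeat a pose let the fingers close. It gives the time, the measured TCP pose, the force and the opening at its end, in the units of the state.
- env.observe(): the state, without advancing time (a new reading comes with each control period).
- env.get_image(name): name is "side" or "top" or "wrist"; returns a dict with "frame" (384x512x3 uint8, red, green, blue), "mtx" (3x3 intrinsics, pixels), "distortion" ([k1, k2, p1, p2, k3] as OpenCV has them; the pictures are not rectified), "rvec" (rotation vector, rad) and "tvec" (3), from world to camera coordinates, as OpenCV has them. Camera axes: x right, y down, z forward; pixel columns grow to the right and rows downward; lengths in m; the calibration is good to about 2 mm. A picture is of the moment at which its call begins. There is no depth.
- env.close_job(): hands the job in, once; it reports no verdict.
The state is a dict: "time_s": time; "q": joint angles; "qvel": joint speeds; "joint_efforts": joint torques, N m; "position": TCP position; "tool_rot": TCP orientation; "ft_force": force on the tool from outside, world axes, zero at the start; "wrist_torque": the same for the moment, N m; "grip_width": finger opening in m.
Only numpy, scipy, OpenCV 4.12 (cv2) and the standard library are available. Lean on these libraries where they do the work, as an engineer would, in place of code of your own. Each camera call takes 0.05 s, during which the arm holds its last target.

## Working session

There is one attempt and no reset: what is moved stays moved. The work goes in short steps, Python scripts to look and compute and a shell command to move; the robot and the scene stay as the last step left them, time stands still between calls to the robot, and variables do not carry over. Pictures are saved under pics/ and viewed, and the job is handed in when it is done.

```bash
ls; mkdir -p pics; python3 - <<'E'
from rig import env
import cv2,numpy as np
s=env.observe()
print(s['time_s'],s['position'],s['tool_rot'],s['grip_width'],env.grip_depth)
for n in ("side","top","wrist"):
    d=env.get_image(n); cv2.imwrite(f'pics/{n}0.png',cv2.cvtColor(d['frame'],cv2.COLOR_RGB2BGR))
    R=cv2.Rodrigues(np.array(d['rvec']))[0]; print(n,(-R.T@np.array(d['tvec']).ravel()).round(3),d['mtx'],d['distortion'])
E
```

```text
pics
0.0 [0.20066488 0.51177396 0.23070237] [[ 3.65120973e-01 -8.20985207e-04 -9.30959721e-01]
 [ 9.30958954e-01 -1.23517622e-03  3.65121761e-01]
 [-1.44965887e-03 -9.99998900e-01  3.13314788e-04]] 0.08507856812787078 0.0187
side [ 0.234 -1.092  0.761] [[458.83188335   0.         256.59704235]
 [  0.         458.83188335 190.7755998 ]
 [  0.           0.           1.        ]] [0.03649927 0.         0.         0.         0.        ]
top [ 0.351 -0.015  1.146] [[395.82505257   0.         255.98075154]
 [  0.         395.82505257 190.97768917]
 [  0.           0.           1.        ]] [-0.08670987  0.          0.          0.          0.        ]
wrist [0.137 0.539 0.372] [[273.46254258   0.         259.41322733]
 [  0.         273.46254258 190.51007235]
 [  0.           0.           1.        ]] [-0.04835649  0.          0.          0.          0.        ]
```

View pics/side0.png

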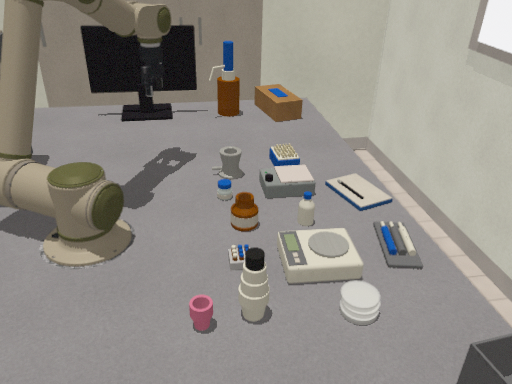

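View pics/top0.png

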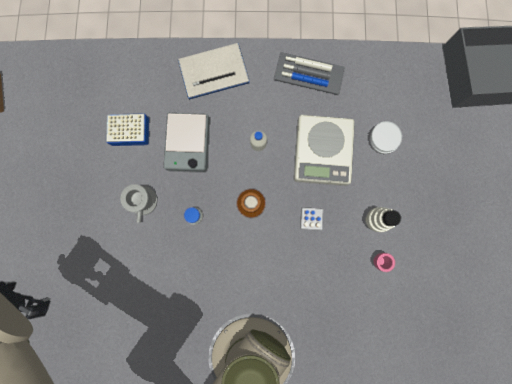

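View pics/wrist0.png

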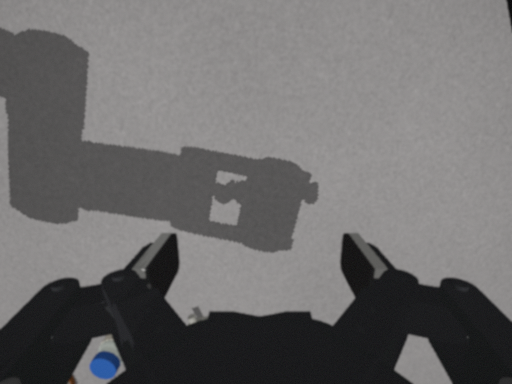

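```bash
cat > h.py <<'E'
from rig import env
import cv2,numpy as np
def cam(n):
    d=env.get_image(n); d['R']=cv2.Rodrigues(np.array(d['rvec']))[0]; d['t']=np.array(d['tvec'],float).ravel()
    d['K']=np.array(d['mtx']);d['D']=np.array(d['distortion']);d['C']=-d['R'].T@d['t'];return d
def ray(d,p):
    u=cv2.undistortPoints(np.array([[p]],float),d['K'],d['D'])[0,0]
    v=d['R'].T@np.array([u[0],u[1],1]); return v/np.linalg.norm(v)
def onz(d,p,z):
    v=ray(d,p); return d['C']+v*(z-d['C'][2])/v[2]
def tri(d1,p1,d2,p2):
    a,b=ray(d1,p1),ray(d2,p2); A=np.c_[a,-b]; s=np.linalg.lstsq(A,d2['C']-d1['C'],rcond=None)[0]
    x,y=d1['C']+s[0]*a,d2['C']+s[1]*b; return (x+y)/2,np.linalg.norm(x-y)
def proj(d,P): return cv2.projectPoints(np.array([P],float),np.array(d['rvec']),np.array(d['tvec']),d['K'],d['D'])[0][0,0]
def crop(d,x,y,w,h,s,f):
    im=cv2.cvtColor(d['frame'],cv2.COLOR_RGB2BGR)[y:y+h,x:x+w]
    cv2.imwrite('pics/'+f,cv2.resize(im,None,fx=s,fy=s,interpolation=cv2.INTER_NEAREST))
E
python3 - <<'E'
from h import *
t=cam('top');s=cam('side')
crop(t,90,90,200,140,4,'t_l.png');crop(t,280,100,140,180,3,'t_r.png')
crop(s,190,130,130,110,6,'s_l.png');crop(s,180,220,210,120,3.5 and 3,'s_r.png')
E
```

```text
(no output)
```

View pics/t_l.png

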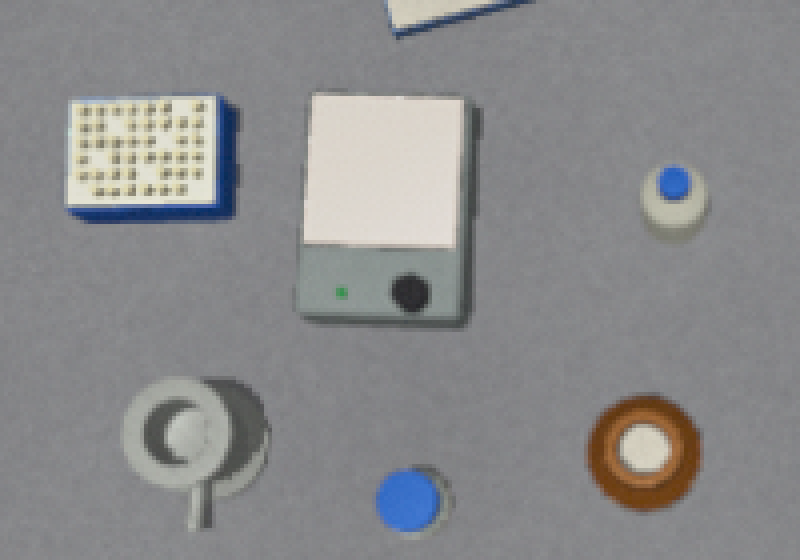

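View pics/t_r.png

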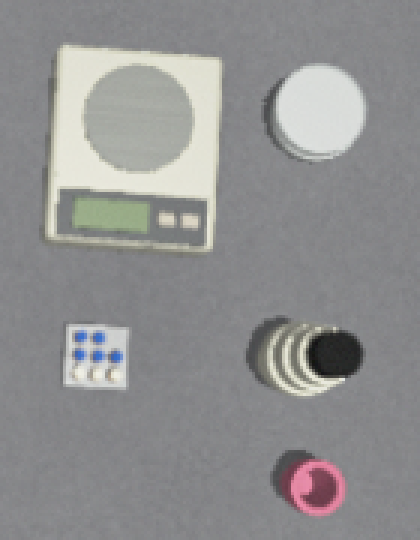

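View pics/s_l.png

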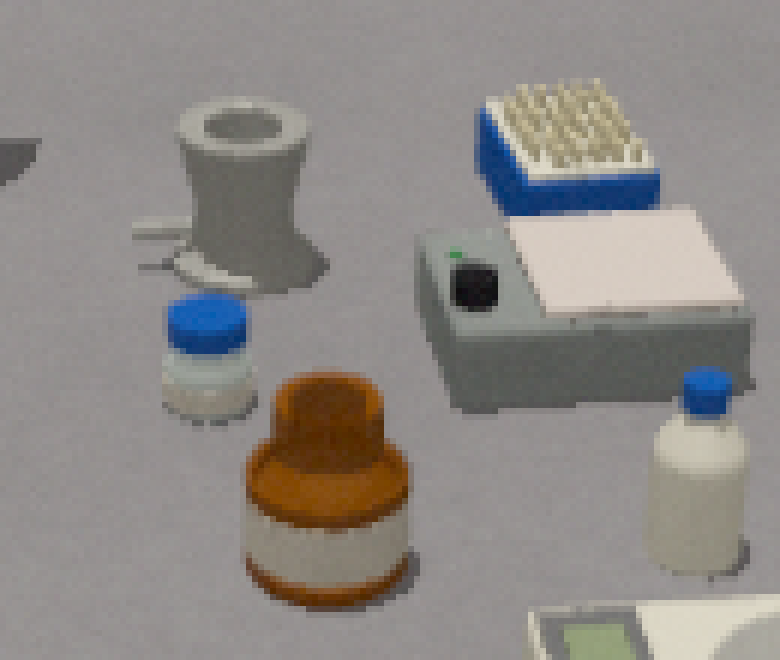

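View pics/s_r.png

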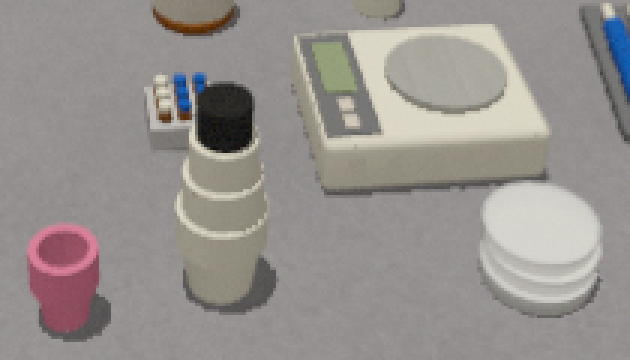

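```bash
cat > meas.py <<'E'
from h import *
def ell(m,roi,hole=False,k=0):
    x,y,w,h=roi; mm=np.zeros_like(m);mm[y:y+h,x:x+w]=m[y:y+h,x:x+w]
    c=max(cv2.findContours(mm,cv2.RETR_EXTERNAL,cv2.CHAIN_APPROX_NONE)[0],key=cv2.contourArea)
    e=cv2.fitEllipse(cv2.convexHull(c)); return e,c
E
python3 - <<'E'
from meas import *
t=cam('top');s=cam('side')
for n,d in(('t',t),('s',s)):
    d['hsv']=cv2.cvtColor(d['frame'],cv2.COLOR_RGB2HSV)
    d['g']=cv2.cvtColor(d['frame'],cv2.COLOR_RGB2GRAY)
def rep(name,d,m,roi,z,diam=None):
    e,c=ell(m.astype(np.uint8),roi); P=onz(d,e[0],z)
    # diameter: reproject hull points onto plane
    pts=np.array([onz(d,p[0],z)[:2] for p in cv2.convexHull(c).astype(float)])
    (cx,cy),r=cv2.minEnclosingCircle(pts.astype(np.float32))
    print(name,np.round(e[0],1),np.round(e[1],1),'P',P[:2].round(4),'circ',round(cx,4),round(cy,4),'d',round(2*r,4), 'reach',round(np.hypot(P[0],P[1]),3))
ht,hs=t['hsv'],s['hsv']
rep('bung top t',t,(ht[...,2]<70),(365,200,50,40),.171)
rep('bung s(all)',s,(hs[...,2]<70),(235,240,45,40),.155)
print('sample steel',t['frame'][198,124],t['frame'][185,134],'bench',t['frame'][230,100],'pan',t['frame'][139,325],s['frame'][155,230])
print(s['frame'][145:160:3,225:236:5].tolist())
rep('amber lip t?',t,(ht[...,0]<20)&(ht[...,1]>90),(230,180,45,45),.055)
rep('plate t',t,(t['g']>200),(150,100,70,75),.058)
# plate by minAreaRect
m=((t['g']>200)).astype(np.uint8);e,c=ell(m,(150,100,70,75));r=cv2.minAreaRect(c);print('plate rect',r,onz(t,r[0],.058).round(4),[onz(t,b,.058).round(3)[:2].tolist() for b in cv2.boxPoints(r)])
m=(hs[...,2]>200).astype(np.uint8);e,c=ell(m,(260,155,65,45));r=cv2.approxPolyDP(c,3,True);print('plate side',r[:,0].tolist(),[onz(s,b[0],.058).round(3)[:2].tolist() for b in r.astype(float)])
for n,d,p in(('wash cap t',t,(235,120,45,40)),('jar cap t',t,(175,200,35,30))):
    hh=d['hsv'];rep(n,d,(hh[...,0]>100)&(hh[...,0]<130)&(hh[...,1]>120),p,.1 if 'wash' in n else .055)
rep('pink t',t,(ht[...,0]>150)&(ht[...,1]>80),(370,245,40,40),.065)
E
```

```text
bung top t [391.2 217.8] [15.5 17.8] P [ 0.3937 -0.3448] circ 0.3928 -0.3454 d 0.0453 reach 0.523
bung s(all) [254.4 258.7] [22.5 23. ] P [ 0.393 -0.348] circ 0.3932 -0.3477 d 0.0738 reach 0.525
sample steel [168 171 165] [166 168 161] bench [135 135 138] pan [165 168 162] [149 145 139]
[[[147, 143, 142], [144, 142, 141], [147, 143, 141]], [[174, 171, 162], [134, 131, 125], [166, 163, 155]], [[102, 98, 92], [105, 103, 96], [110, 106, 100]], [[167, 165, 157], [159, 155, 148], [166, 163, 155]], [[104, 101, 98], [100, 97, 92], [99, 99, 94]]]
amber lip t? [250.7 202.9] [27.8 28.1] P [0.4354 0.0066] circ 0.4356 0.0061 d 0.0788 reach 0.435
plate t [185.5 132.8] [45.  48.4] P [0.6309 0.1939] circ 0.6322 0.1943 d 0.1449 reach 0.66
plate rect ((185.09051513671875, 132.0995635986328), (37.386207580566406, 36.62516784667969), 2.726311206817627) [0.6329 0.1951 0.058 ] [[0.582, 0.249], [0.689, 0.248], [0.684, 0.141], [0.578, 0.143]]
plate side [[312, 179], [305, 165], [275, 167], [282, 181]] [[0.679, 0.14], [0.685, 0.239], [0.58, 0.24], [0.58, 0.142]]
wash cap t [258.1 135.2] [6.7 8. ] P [ 0.6155 -0.0114] circ 0.6153 -0.0112 d 0.0214 reach 0.616
jar cap t [191.5 214.7] [15.  15.2] P [0.4002 0.1697] circ 0.4002 0.1696 d 0.0425 reach 0.435
pink t [384.1 261.7] [18. 21.] P [ 0.2787 -0.3593] circ 0.2793 -0.359 d 0.0585 reach 0.455
```

```bash
cat >> meas.py <<'E'
from scipy.ndimage import map_coordinates
from scipy.optimize import least_squares
def circ(d,c,z,r,sign,win=.006,it=4,arc=None,ch=None):
    """edge circle in world plane z; sign +1 = brighter outside. returns centre, r, n, rms"""
    g=d['frame'].astype(float); g=g.mean(2) if ch is None else g[...,ch]
    c=np.array(c,float)
    for k in range(it):
        A=np.linspace(0,2*np.pi,72,endpoint=False)
        if arc: A=A[[bool(arc(a)) for a in A]]
        rr=np.arange(r-win,r+win,.0005); pts=[]
        for a in A:
            W=np.array([[c[0]+q*np.cos(a),c[1]+q*np.sin(a),z] for q in rr])
            uv=cv2.projectPoints(W,np.array(d['rvec']),np.array(d['tvec']),d['K'],d['D'])[0][:,0]
            v=map_coordinates(g,[uv[:,1],uv[:,0]],order=1); gr=np.gradient(np.convolve(v,np.ones(3)/3,'same'))[3:-3]*sign
            i=gr.argmax()
            if gr[i]>.8:
                w=np.clip(gr[max(i-4,0):i+5],0,None); q=(w*rr[3:-3][max(i-4,0):i+5]).sum()/w.sum()
                pts.append(c+q*np.array([np.cos(a),np.sin(a)]))
        pts=np.array(pts)
        f=least_squares(lambda p:np.hypot(*(pts-p[:2]).T)-p[2],[*c,r],loss='soft_l1',f_scale=.0007)
        c=f.x[:2]
    res=np.abs(np.hypot(*(pts-c).T)-f.x[2])
    return c.round(4),round(2*f.x[2],4),len(pts),round(float(np.median(res)),5)
E
python3 - <<'E'
from meas import *
t=cam('top');s=cam('side')
for n,d in(('top',t),('side',s)):
    print(n)
    print('seat outer',circ(d,onz(t,(134,198),.09)[:2],.09,.038,-1))
    print('seat bore',circ(d,onz(t,(134,198),.09)[:2],.09,.0225,1))
    print('pan',circ(d,onz(t,(325,139),.062)[:2],.062,.052,1))
    print('mouth outer',circ(d,onz(t,(251,202),.095)[:2],.095,.026,-1))
    print('mouth bore',circ(d,onz(t,(251,202),.095)[:2],.095,.018,-1 if d is t else 1))
    print('bung top',circ(d,(.3935,-.346),.171,.020,1))
print('wash body',circ(t,(.6155,-.0112),.05,.024,-1))
E
```

```text
top
seat outer (array([0.4421, 0.3229]), np.float64(0.0748), 72, 0.00036)
seat bore (array([0.4422, 0.3224]), np.float64(0.046), 69, 0.00046)
pan (array([ 0.617 , -0.2008]), np.float64(0.104), 72, 0.00052)
mouth outer (array([0.4358, 0.0069]), np.float64(0.0517), 72, 0.00039)
mouth bore (array([0.4356, 0.0057]), np.float64(0.0319), 72, 0.00042)
bung top (array([ 0.3939, -0.3442]), np.float64(0.0445), 72, 0.001)
side
seat outer (array([0.4398, 0.3227]), np.float64(0.0752), 69, 0.00101)
seat bore (array([0.44  , 0.3226]), np.float64(0.0453), 72, 0.00051)
pan (array([ 0.6142, -0.2047]), np.float64(0.1075), 72, 0.00096)Traceback (most recent call last):
  File "<stdin>", line 8, in <module>
  File "meas.py", line 25, in circ
    f=least_squares(lambda p:np.hypot(*(pts-p[:2]).T)-p[2],[*c,r],loss='soft_l1',f_scale=.0007)
    return func(*args, **kwargs)
    vector_fun = VectorFunction(
        fun_wrapped,
    ...<6 lines>...
        workers=workers
    )
    self._update_fun()
    ~~~~~~~~~~~~~~~~^^
    self.f = self.fun_wrapped(xp_copy(self.x))
             ~~~~~~~~~~~~~~~~^^^^^^^^^^^^^^^^^
    return np.atleast_1d(self.fun(x))
                         ~~~~~~~~^^^
    return self.f(x, *self.args, **self.kwargs)
           ~~~~~~^^^^^^^^^^^^^^^^^^^^^^^^^^^^^^
  File "meas.py", line 25, in <lambda>
    f=least_squares(lambda p:np.hypot(*(pts-p[:2]).T)-p[2],[*c,r],loss='soft_l1',f_scale=.0007)
                                        ~~~^~~~~~
ValueError: operands could not be broadcast together with shapes (0,) (2,)
```

Candidates for the stack: the nested white column with the black top, top (391,218) / side (255,285), versus the pink cup, top (385,262), the white petri-dish stack, top (386,137), and the white wash bottle, top (258,138). The crop shows three white collars under a black head, so the stack is at about (0.3935, -0.346). Now I'll move above it with the jaws along y.

```bash
python3 -m inch '[[[1,20,-31,5,0,0,10.7],[1,20,-31,5,0,0,21.4],[1,20,-31,5,0,0,21.4],[1,20,-31,5,0,0,21.4],[1,20,-31,5,0,0,21.4],[1,20,-31,5,0,0,21.4],[1,20,-31,5,0,0,21.4],[1,19.3,-85.8,4,0,0,21.4],[1,19.3,-85.8,4,0,0,21.4],[1,19.3,-85.8,4,0,0,21.4],[1,19.3,-85.8,4,0,0,21.4],[1,19.3,-85.8,4,0,0,21.4],[1,19.3,-85.8,4,0,0,21.4],[1,19.3,-85.8,4,0,0,21.4],[1,19.3,-85.8,4,0,0,21.4],[1,19.3,-85.8,4,0,0,21.4],[1,19.3,-85.8,4,0,0,21.4],[1,19.3,-85.8,4,0,0,21.4],[1,19.3,-85.8,4,0,0,21.4]]]' 40
python3 - <<'E'
from meas import *
w=cam('wrist');t=cam('top');s=cam('side')
crop(w,0,0,512,384,1.5,'w1.png');crop(s,190,200,120,120,5,'s1.png')
print('side bung top',circ(s,(.3935,-.346),.171,.020,1), w['C'])
print('mouth',circ(t,(.4357,.0066),.095,.026,-1),'s',circ(s,(.4357,.0066),.095,.026,-1,ch=0))
E
```

```text
time_s: 2.82
position: [0.3943, -0.3446, 0.2717]
tool_rot: [[-0.001, 0.0, -1.0], [1.0, -0.0, -0.001], [-0.0, -1.0, -0.0]]
ft_force: [-0.8, -0.5, 0.1]
grip_width: 0.0853
side bung top (array([ 0.3918, -0.3517]), np.float64(0.0423), 64, 0.00096) [ 0.32607687 -0.34262974  0.41268424]
mouth (array([0.4355, 0.0069]), np.float64(0.0514), 72, 0.00047) s (array([0.4377, 0.0075]), np.float64(0.0554), 40, 0.00119)
```

View pics/w1.png

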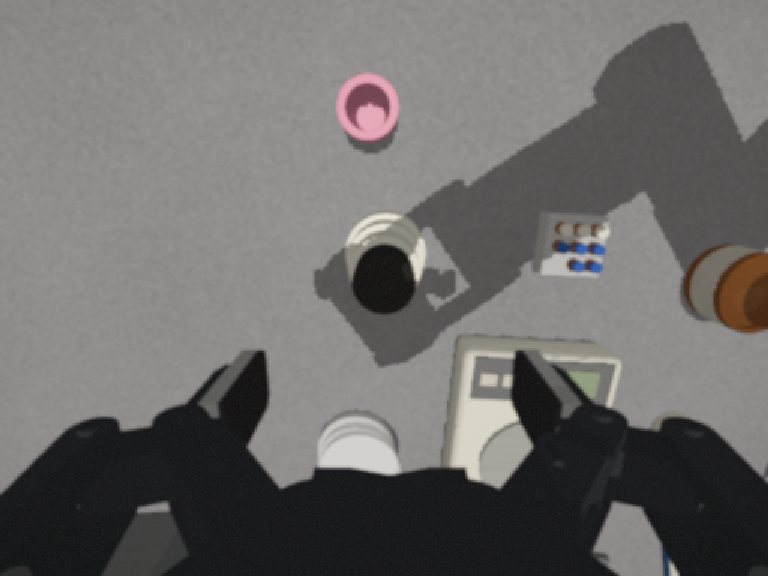

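View pics/s1.png

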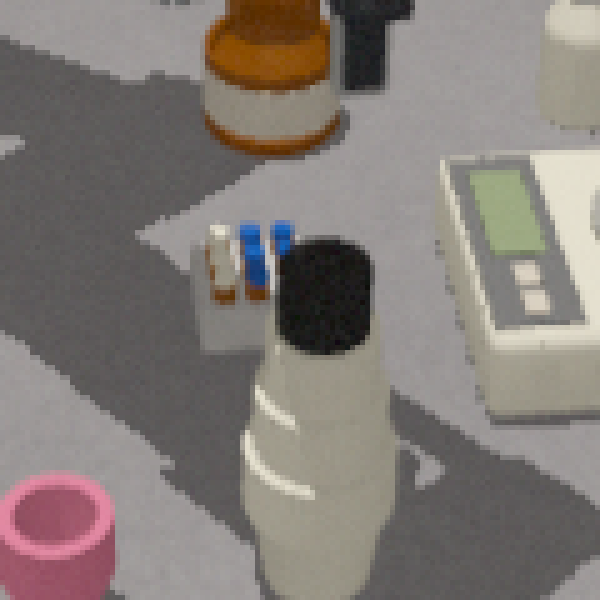

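```bash
python3 - <<'E'
from meas import *
w=cam('wrist')
for ic in((.3935,-.346),(.395,-.343)): print('w bung',circ(w,ic,.171,.020,1,win=.008))
print('w pink',circ(w,(.279,-.359),.065,.025,-1,ch=0))
hs=w['frame'].max(2)
e,c=ell((hs<60).astype(np.uint8),(225,150,65,70));print(e,onz(w,e[0],.171))
s=cam('side');
# silhouette left/right edges of white stack in side: mid line of collar rows
e,c=ell((s['frame'].max(2)<60).astype(np.uint8),(235,235,45,50));x,y,ww,hh=cv2.boundingRect(c);print(x,y,ww,hh,onz(s,(x+ww/2-.5,y+hh/2-.5),.155))
E
```

```text
w bung (array([ 0.3895, -0.3463]), np.float64(0.041), 72, 0.00086)
w bung (array([ 0.3895, -0.3463]), np.float64(0.041), 72, 0.00086)
w pink (array([ 0.2754, -0.3606]), np.float64(0.05), 72, 7e-05)
((255.8222198486328, 186.47959899902344), (41.43598937988281, 46.19569396972656), 1.6424288749694824) [ 0.38914312 -0.34646357  0.171     ]
246 248 18 23 [ 0.39290694 -0.34912111  0.155     ]
```

```bash
python3 - <<'E'
from meas import *
def far(d,c,half=95):
    a0=np.arctan2(c[1]-d['C'][1],c[0]-d['C'][0]); return lambda a:abs((a-a0+np.pi)%(2*np.pi)-np.pi)<np.radians(half)
for n in('top','side','wrist'):
    d=cam(n);c=(.392,-.346)
    for h in(80,100):print(n,h,'bung',circ(d,c,.171,.020,1,arc=far(d,c,h)))
    for nm,c,z,r,k in(('seat',(.441,.3227),.09,.038,-1),('pink',(.278,-.36),.065,.025,-1)):
        try: print(nm,circ(d,c,z,r,k,ch=0,arc=far(d,c,100)))
        except Exception as e: print(nm,'x')
E
```

```text
top 80 bung (array([ 0.3494, -0.286 ]), np.float64(0.0451), 24, 0.00074)
top 100 bung (array([ 0.3495, -0.2857]), np.float64(0.0455), 27, 0.00058)
seat (array([0.4421, 0.3231]), np.float64(0.0748), 40, 0.00032)
pink x
side 80 bung (array([ 0.3921, -0.351 ]), np.float64(0.0415), 32, 0.00054)
side 100 bung (array([ 0.3921, -0.3501]), np.float64(0.0402), 40, 0.00057)
seat (array([0.4388, 0.3288]), np.float64(0.0688), 34, 0.00043)
pink (array([ 0.276 , -0.3618]), np.float64(0.0494), 40, 0.00025)
wrist 80 bung (array([ 0.3914, -0.3464]), np.float64(0.0387), 32, 6e-05)
wrist 100 bung (array([ 0.3916, -0.3464]), np.float64(0.0383), 40, 7e-05)
seat x
pink (array([ 0.2752, -0.3606]), np.float64(0.0499), 40, 5e-05)
```

```bash
python3 -m inch '[[[1,-0.2,-0.1,-5,0,0,0],[1,-0.2,-0.1,-9,0,0,0],[1,-0.2,-0.1,-11,0,0,0],[1,-0.2,-0.1,-12.5,0,0,0],[1,-0.2,-0.1,-12.5,0,0,0],[1,-0.2,-0.1,-12.5,0,0,0]]]'
python3 - <<'E'
from meas import *
s=cam('side');crop(s,200,200,110,120,5,'s2.png');print(env.observe()['position'])
E
```

```text
time_s: 3.98
position: [0.392, -0.3473, 0.147]
tool_rot: [[0.0, 0.001, -1.0], [1.0, -0.001, 0.0], [-0.001, -1.0, -0.001]]
ft_force: [0.2, -0.7, -0.4]
grip_width: 0.0856
[ 0.39206139 -0.34730846  0.14712969]
```

View pics/s2.png

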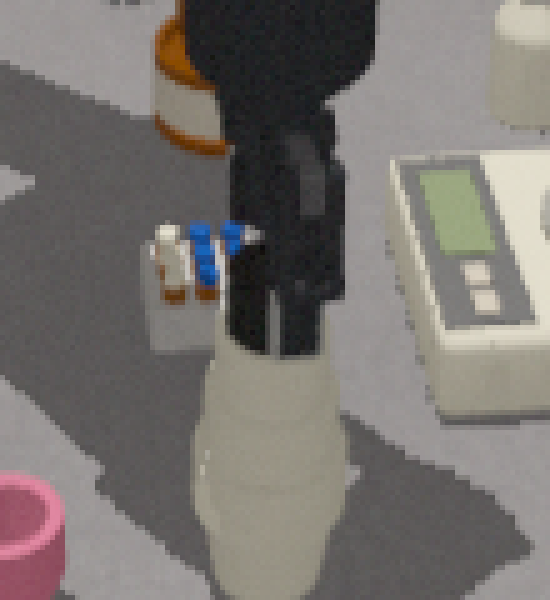

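```bash
python3 -m inch '[[[1,0,0,-0.6,0,0,0],[-1,0,0,-0.6,0,0,0],[-1,0,0,-0.6,0,0,0],[-1,0,0,-0.6,0,0,0],[-1,0,0,-0.6,0,0,0],[-1,0,0,-0.6,0,0,0],[-1,0,0,-0.6,0,0,0],[-1,0,0,-0.6,0,0,0]]]' 40
python3 - <<'E'
from meas import *
s=cam('side');crop(s,200,200,110,120,5,'s3.png')
E
```

```text
time_s: 5.03
position: [0.392, -0.3471, 0.1406]
tool_rot: [[0.0, 0.0, -1.0], [1.0, -0.001, 0.0], [-0.001, -1.0, -0.0]]
ft_force: [-0.4, -0.4, 4.7]
grip_width: 0.0392
```

View pics/s3.png

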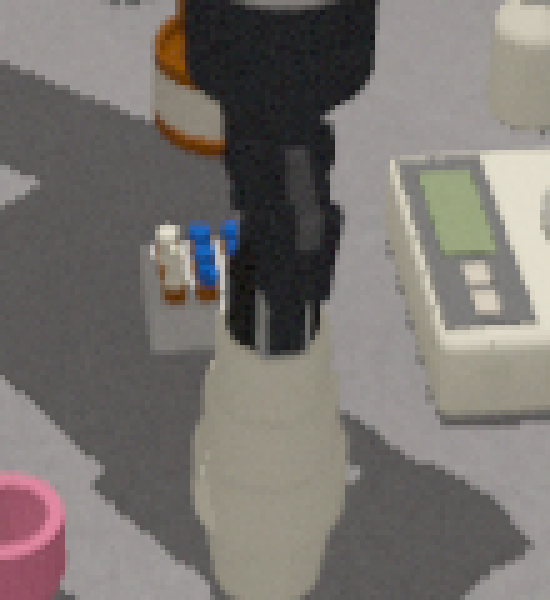

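```bash
python3 -m inch '[[[-1,0,0,1,0,0,0],[-1,0,0,4,0,0,0],[-1,0,0,9,0,0,0],[-1,0.5,3,12,0,0,0],[-1,4.4,35.4,12,0,0,0],[-1,4.4,35.4,12,0,0,0],[-1,4.4,35.4,12,0,0,0],[-1,4.4,35.4,12,0,0,0],[-1,4.4,35.4,12,0,0,0],[-1,4.4,35.4,12,0,0,0],[-1,4.4,35.4,8,0,0,0],[-1,4.4,35.4,3,0,0,0],[-1,4.4,35.4,3,0,0,0],[-1,4.4,35.4,3,0,0,0]]]'
python3 - <<'E'
from meas import *
s=cam('side');crop(s,190,130,120,110,5,'s4.png');t=cam('top');crop(t,200,140,200,120,4,'t4.png');w=cam('wrist');crop(w,0,0,512,384,1.5,'w4.png');print(env.observe()['position'])
E
```

```text
time_s: 6.82
position: [0.4367, 0.0063, 0.1719]
tool_rot: [[0.001, 0.002, -1.0], [1.0, -0.001, 0.001], [-0.001, -1.0, -0.002]]
ft_force: [-0.2, 0.4, -0.4]
grip_width: 0.039
[0.43661699 0.00661803 0.1719205 ]
```

View pics/s4.png

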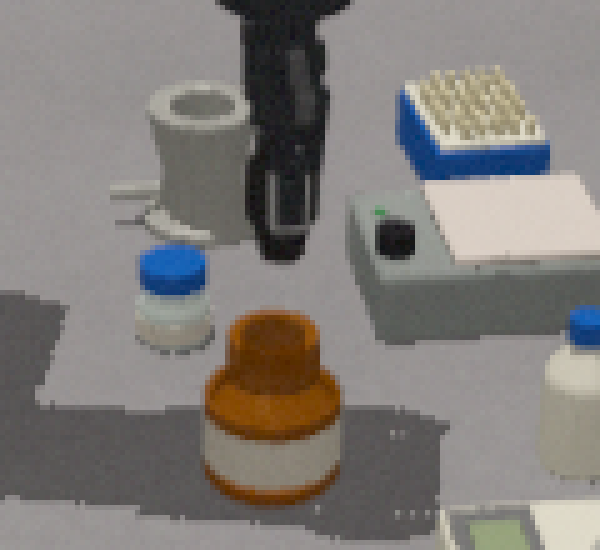

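View pics/t4.png

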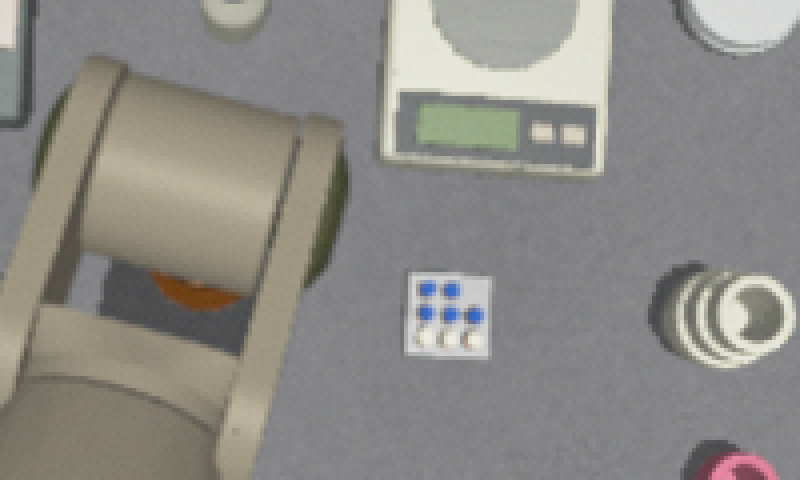

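View pics/w4.png

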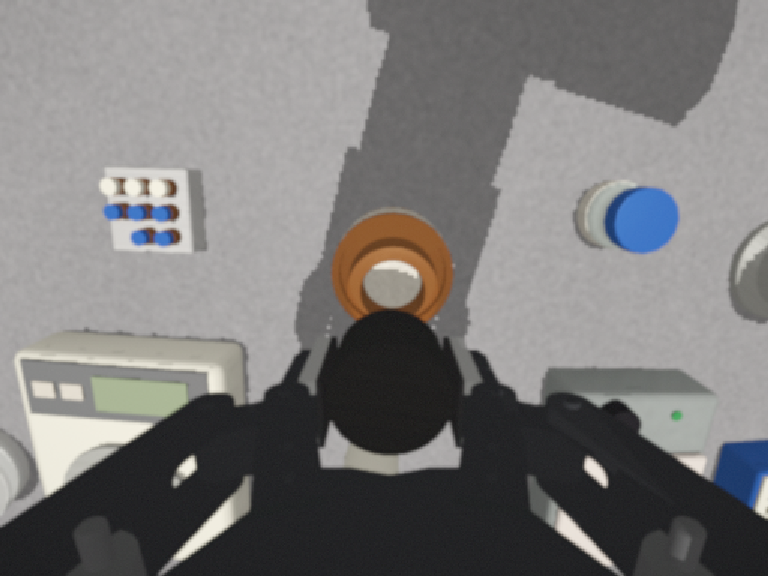

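```bash
cat >> meas.py <<'E'
def far(d,c,half=95,off=0):
    a0=np.arctan2(c[1]-d['C'][1],c[0]-d['C'][0])+off; return lambda a:abs((a-a0+np.pi)%(2*np.pi)-np.pi)<np.radians(half)
def tryc(lbl,*a,**k):
    try: print(lbl,*circ(*a,**k))
    except Exception as e: print(lbl,'fail')
E
python3 - <<'E'
from meas import *
w=cam('wrist');s=cam('side');t=cam('top');z=env.observe()['position'][2]+.0303
near=lambda a:np.cos(a)<-.2
tryc('w bung top',w,(.4366,.0066),z,.020,1,arc=lambda a:np.cos(a)<0.1)
tryc('w mouth out r',w,(.4357,.0068),.095,.026,1,arc=near,ch=0)
tryc('w mouth out-',w,(.4357,.0068),.095,.026,-1,arc=near,ch=0)
tryc('w mouth bore',w,(.4357,.0068),.095,.018,-1,arc=near,ch=0)
tryc('s mouth out b',s,(.4357,.0068),.095,.026,1,ch=2)
tryc('s mouth out',s,(.4357,.0068),.095,.026,-1,ch=0,arc=lambda a:abs(np.sin(a))<.9)
tryc('s mouth bore',s,(.4357,.0068),.095,.018,1,ch=0)
# side: bung plug lower part silhouette midline, rows near its bottom
m=(s['frame'].max(2)<60)
for r in range(174,183):
    c=np.where(m[r,230:265])[0]+230
    if len(c): print(r,c.min(),c.max())
print('exp bung bottom px',proj(s,(.4366,.0066,z-.056)),'mouth px',proj(s,(.4357,.0068,.095)))
tryc('t small rim',t,(.3918,-.347),.139,.025,-1,arc=far(t,(.3918,-.347),100));tryc('t small bore',t,(.3918,-.347),.139,.018,1)
tryc('s small rim',s,(.3918,-.347),.139,.025,-1);tryc('s small bore',s,(.3918,-.347),.139,.018,1)
crop(w,200,120,130,110,6,'w5.png');crop(s,190,200,110,120,5,'s5.png')
E
```

```text
w bung top [0.4288 0.0086] 0.0431 39 0.00056
w mouth out r [0.4279 0.0097] 0.0513 31 0.00021
w mouth out- [0.4316 0.0099] 0.0493 31 4e-05
w mouth bore [0.4365 0.0054] 0.044 28 0.00056
s mouth out b [0.4335 0.0027] 0.0536 63 0.00131
s mouth out [0.433  0.0017] 0.0475 21 0.00057
s mouth bore [0.4335 0.006 ] 0.0378 58 0.00066
174 240 250
175 241 242
176 241 243
177 241 250
178 242 250
179 242 250
180 242 249
181 243 248
exp bung bottom px [245.3862409  180.40973031] mouth px [244.82359746 195.99004469]
t small rim [ 0.3941 -0.3489] 0.0508 40 0.00039
t small bore [ 0.3945 -0.3489] 0.0361 62 0.00034
s small rim [ 0.3926 -0.3484] 0.0503 72 0.00036
s small bore [ 0.3927 -0.3484] 0.0353 72 0.00027
```

View pics/w5.png

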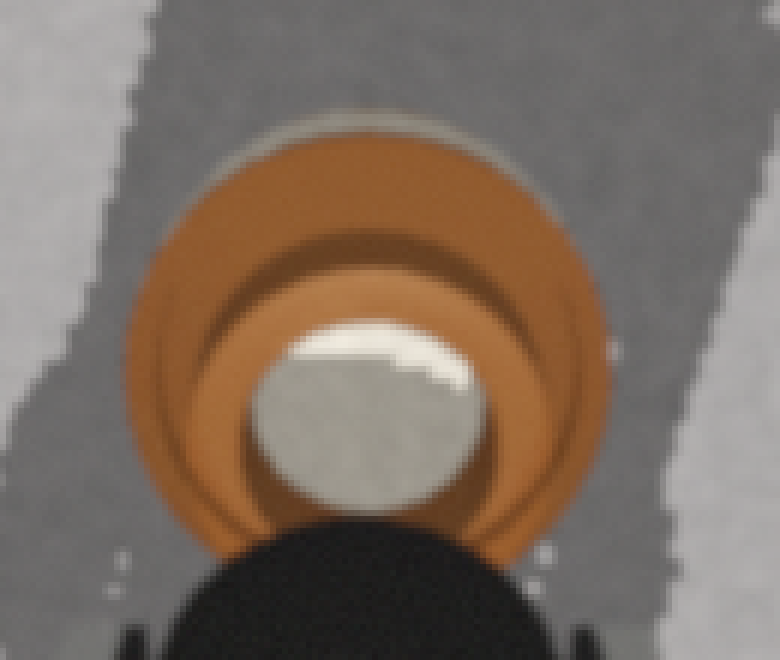

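View pics/s5.png

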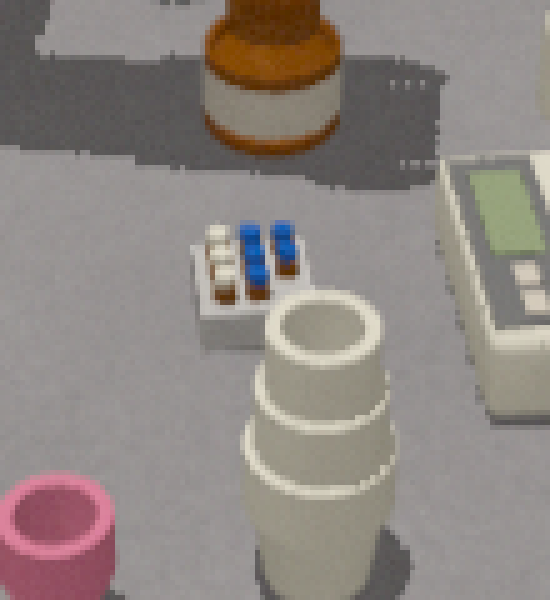

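```bash
python3 -m inch '[[[-1,-0.3,0.05,0,0,0,0],[-1,-0.3,0.05,-3,0,0,0],[-1,-0.3,0.05,-5,0,0,0],[-1,-0.3,0.05,-6,0,0,0],[-1,-0.3,0.05,-6.5,0,0,0],[-1,-0.3,0.05,-6.5,0,0,0],[-1,-0.3,0.05,-6.5,0,0,0]]]'
python3 - <<'E'
from meas import *
s=cam('side');crop(s,190,130,120,110,5,'s6.png');w=cam('wrist');crop(w,180,100,160,130,5,'w6.png');print(env.observe()['position'],env.observe()['ft_force'])
E
```

```text
time_s: 8.0
position: [0.4331, 0.0074, 0.1058]
tool_rot: [[0.0, 0.001, -1.0], [1.0, -0.0, 0.0], [-0.0, -1.0, -0.001]]
ft_force: [-0.4, -0.0, -1.7]
grip_width: 0.0387
[0.4330453  0.00746973 0.10573098] [-0.27322923  0.19410961 -0.50616942]
```

View pics/s6.png

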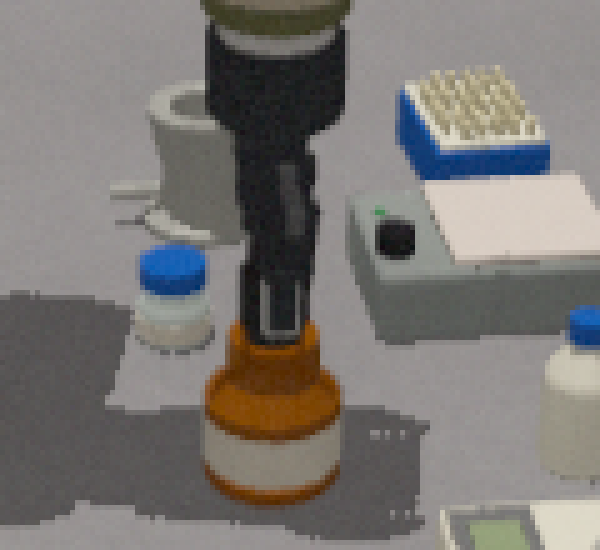

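View pics/w6.png

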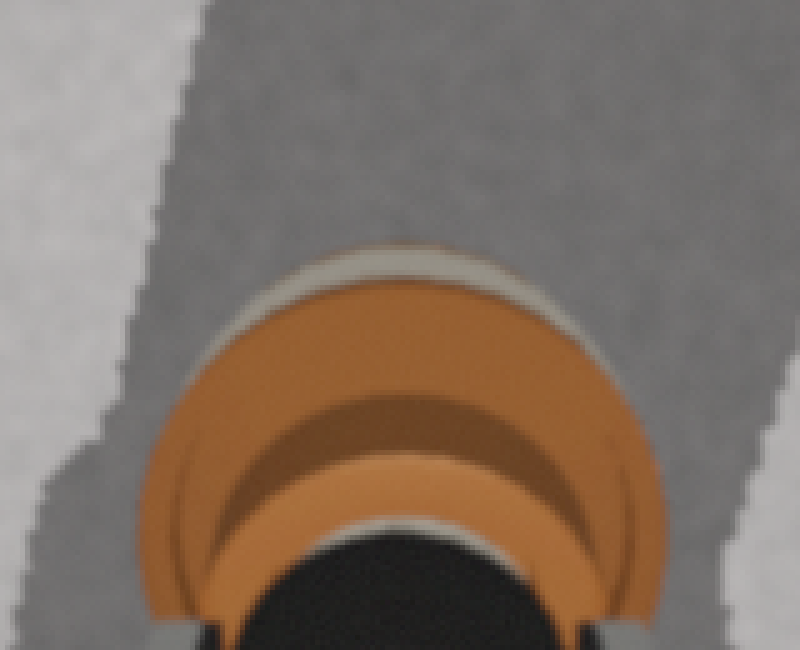

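```bash
python3 -m inch '[[[-1,0,0,-0.4,0,0,0],[-1,0,0,-0.6,0,0,0],[-1,0,0,-0.6,0,0,0],[-1,0,0,-0.6,0,0,0]]]'; python3 -m inch '[[[-1,0,0,-0.2,0,0,0],[-1,0,0,-0.2,0,0,0],[-1,0,0,-0.2,0,0,0]]]'
```

```text
time_s: 8.6
position: [0.4329, 0.0075, 0.0993]
tool_rot: [[0.0, 0.0, -1.0], [1.0, -0.0, 0.0], [-0.0, -1.0, -0.0]]
ft_force: [-0.5, -0.1, -0.8]
grip_width: 0.039
time_s: 8.98
position: [0.4328, 0.0075, 0.0973]
tool_rot: [[0.0, 0.0, -1.0], [1.0, -0.0, 0.0], [-0.0, -1.0, -0.0]]
ft_force: [-0.1, -0.5, -0.3]
grip_width: 0.0387
```

```bash
python3 -m inch '[[[-1,0,0,-0.1,0,0,0],[-1,0,0,-0.1,0,0,0]]]'; python3 -m inch '[[[-1,0,0,-0.1,0,0,0],[-1,0,0,-0.1,0,0,0]]]'
```

```text
time_s: 9.22
position: [0.4329, 0.0075, 0.0966]
tool_rot: [[0.0, 0.001, -1.0], [1.0, -0.0, 0.0], [-0.0, -1.0, -0.001]]
ft_force: [0.1, 0.5, 4.3]
grip_width: 0.0391
time_s: 9.48
position: [0.433, 0.0075, 0.0965]
tool_rot: [[0.0, 0.001, -1.0], [1.0, -0.0, 0.0], [-0.0, -1.0, -0.001]]
ft_force: [-5.2, 0.9, 16.9]
grip_width: 0.0389
```

```bash
python3 -m inch '[[[-1,0,0,0.15,0,0,0],[1,0,0,0.15,0,0,0],[1,0,0,0.15,0,0,0],[1,0,0,0.15,0,0,0],[1,0,0,0.15,0,0,0],[1,0,0,2,0,0,0],[1,0,0,7,0,0,0],[1,0,0,12,0,0,0],[1,0,0,13,0,0,0]]]'
python3 - <<'E'
from meas import *
w=cam('wrist');crop(w,0,0,512,384,1.5,'w7.png');s=cam('side');crop(s,190,130,120,110,5,'s7.png');print(env.observe()['position'])
E
```

```text
time_s: 10.6
position: [0.4338, 0.0073, 0.228]
tool_rot: [[0.0, 0.005, -1.0], [1.0, -0.001, 0.0], [-0.001, -1.0, -0.005]]
ft_force: [-0.7, 0.2, -0.5]
grip_width: 0.0852
[0.43297947 0.00747809 0.22569828]
```

View pics/s7.png

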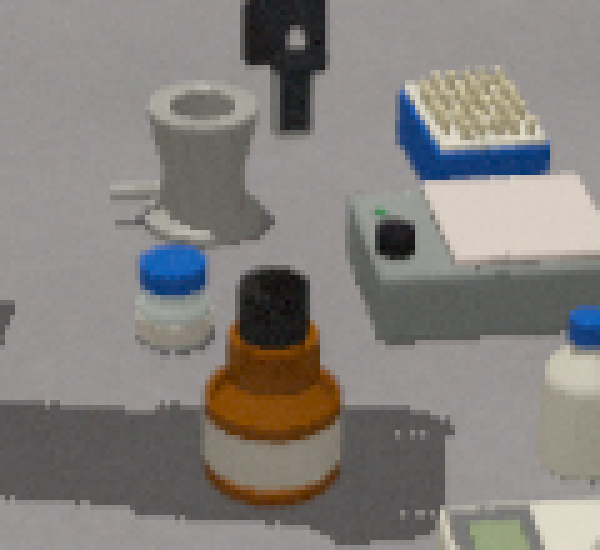

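View pics/w7.png

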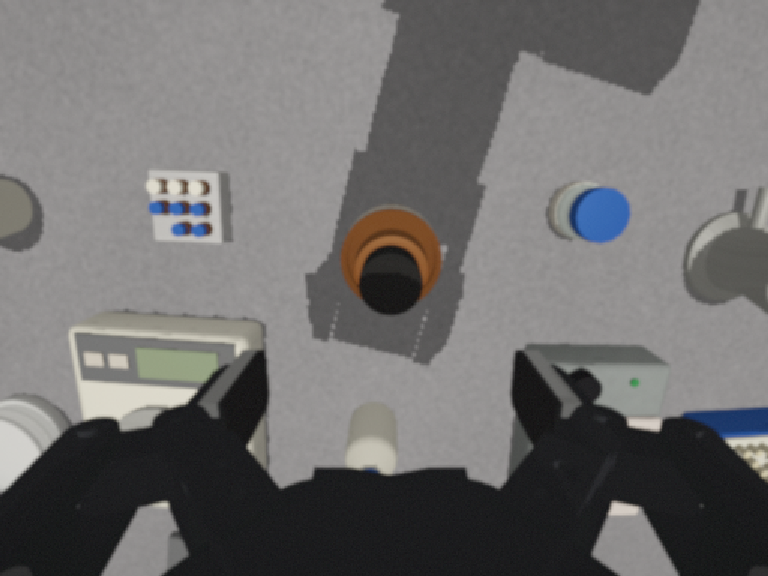

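```bash
python3 -m inch '[[[1,-4,-35.5,0,0,0,0],[1,-4,-35.5,0,0,0,0],[1,-4,-35.5,0,0,0,0],[1,-4,-35.5,0,0,0,0],[1,-4,-35.5,0,0,0,0],[1,-4,-35.5,0,0,0,0],[1,-4,-35.5,0,0,0,0],[1,-4,-35.5,-4,0,0,0],[1,-4,-35.5,-8,0,0,0],[1,-4,-35.5,-10.5,0,0,0],[1,-4,-35.5,-11.8,0,0,0],[1,-4,-35.5,-11.8,0,0,0],[1,-4,-35.5,-11.8,0,0,0]]]'
python3 - <<'E'
from meas import *
w=cam('wrist');crop(w,130,100,250,190,3,'w8.png');s=cam('side');crop(s,200,200,110,120,5,'s8.png');print(env.observe()['position'])
z=.139
for z in(.139,): tryc('w small rim',w,(.393,-.348),z,.025,-1,arc=lambda a:np.cos(a)<0);tryc('w small bore',w,(.393,-.348),z,.018,1,arc=lambda a:np.cos(a)<0)
E
```

```text
time_s: 12.32
position: [0.3932, -0.3476, 0.1081]
tool_rot: [[0.0, 0.001, -1.0], [1.0, -0.001, 0.0], [-0.001, -1.0, -0.001]]
ft_force: [0.1, -0.2, 0.3]
grip_width: 0.0856
[ 0.39309835 -0.34769988  0.10817696]
w small rim [ 0.3922 -0.3473] 0.0515 32 0.00028
w small bore [ 0.3919 -0.3464] 0.0365 36 0.00039
```

View pics/s8.png

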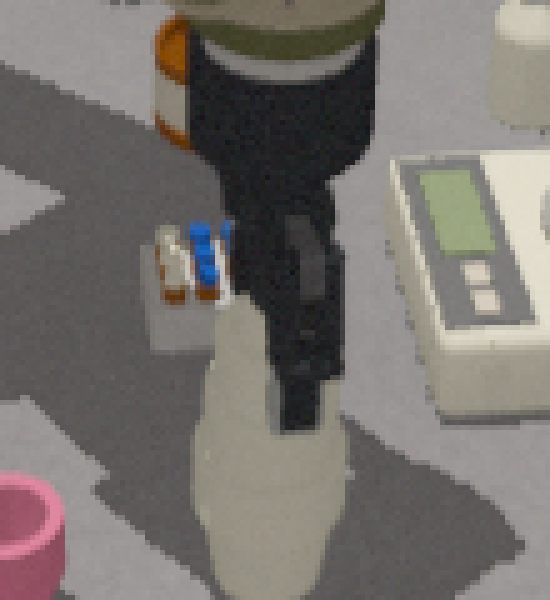

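View pics/w8.png

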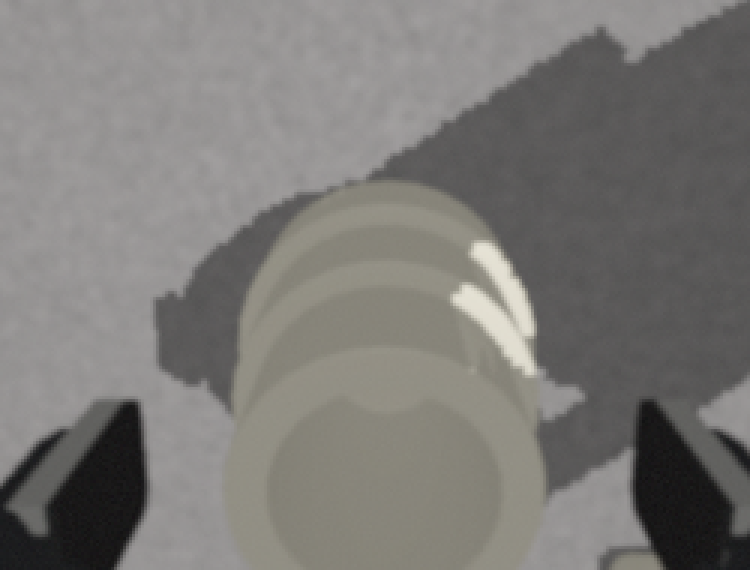

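```bash
python3 -m inch '[[[-1,0,0,-0.1,0,0,0],[-1,0,0,-0.1,0,0,0],[-1,0,0,-0.1,0,0,0],[-1,0,0,-0.1,0,0,0],[-1,0,0,-0.1,0,0,0],[-1,0,0,-0.1,0,0,0],[-1,0,0,-0.1,0,0,0]]]' 40; python3 -m inch '[[[-1,0,0,1,0,0,0],[-1,0,0,4,0,0,0],[-1,0,0,9,0,0,0],[-1,0,0,13,0,0,0],[-1,0,0,15,0,0,0]]]'
python3 - <<'E'
from meas import *
t=cam('top');s=cam('side');crop(s,180,160,140,160,4,'s9.png');crop(t,330,170,100,80,6,'t9.png')
E
```

```text
time_s: 13.3
position: [0.3929, -0.3477, 0.1067]
tool_rot: [[0.0, 0.0, -1.0], [1.0, -0.001, 0.0], [-0.001, -1.0, -0.0]]
ft_force: [0.2, -0.3, 5.2]
grip_width: 0.0495
time_s: 13.92
position: [0.3929, -0.3475, 0.2588]
tool_rot: [[0.0, 0.002, -1.0], [1.0, -0.002, 0.0], [-0.002, -1.0, -0.002]]
ft_force: [0.3, 0.1, -0.5]
grip_width: 0.0492
```

View pics/s9.png

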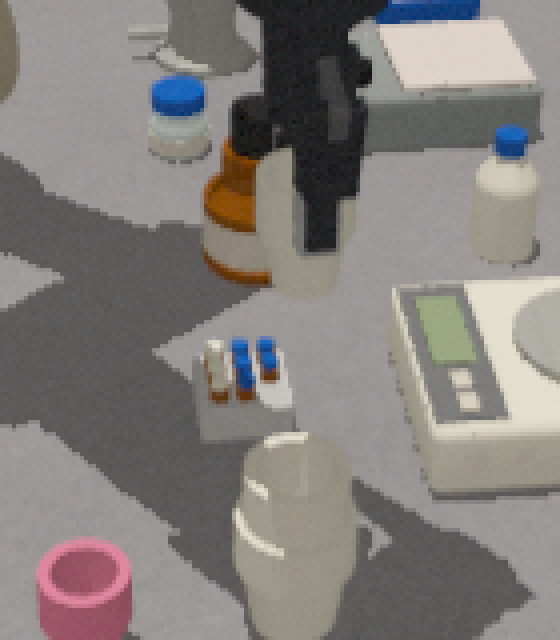

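```bash
python3 -m inch '[[[-1,3,6,0,0,0,0],[-1,4.75,67.1,0,0,0,0],[-1,4.75,67.1,0,0,0,0],[-1,4.75,67.1,0,0,0,0],[-1,4.75,67.1,0,0,0,0],[-1,4.75,67.1,0,0,0,0],[-1,4.75,67.1,0,0,0,0],[-1,4.75,67.1,0,0,0,0],[-1,4.75,67.1,0,0,0,0],[-1,4.75,67.1,0,0,0,0],[-1,4.75,67.1,0,0,0,0],[-1,4.75,67.1,0,0,0,0],[-1,4.75,67.1,0,0,0,0],[-1,4.75,67.1,-5,0,0,0],[-1,4.75,67.1,-9,0,0,0],[-1,4.75,67.1,-11.8,0,0,0],[-1,4.75,67.1,-11.8,0,0,0],[-1,4.75,67.1,-11.8,0,0,0]]]'
python3 - <<'E'
from meas import *
w=cam('wrist');crop(w,130,70,250,190,3,'w10.png');s=cam('side');crop(s,170,100,130,110,5,'s10.png');t=cam('top')
print(env.observe()['position'])
tryc('t mid rim',t,(.3930,-.3477),.107,.0295,-1);tryc('t mid bore',t,(.3930,-.3477),.107,.0225,1)
tryc('s mid rim',s,(.3930,-.3477),.107,.0295,-1);tryc('s mid bore',s,(.3930,-.3477),.107,.0225,1)
z=env.observe()['position'][2]+.0323
tryc('w small held',w,(.441,.323),z,.025,-1,arc=lambda a:np.cos(a)<0)
tryc('w seat outer',w,(.441,.323),.09,.038,-1,arc=lambda a:np.cos(a)<0)
E
```

```text
time_s: 16.27
position: [0.441, 0.3231, 0.1396]
tool_rot: [[0.001, 0.002, -1.0], [1.0, 0.001, 0.001], [0.001, -1.0, -0.002]]
ft_force: [-0.6, -0.3, -1.2]
grip_width: 0.0493
[0.44085942 0.32348191 0.13963347]
t mid rim [ 0.3944 -0.3489] 0.0594 72 0.00029
t mid bore [ 0.3944 -0.3492] 0.0444 59 0.00025
s mid rim [ 0.3928 -0.3485] 0.0594 72 0.0003
s mid bore [ 0.3928 -0.3485] 0.0444 72 0.00028
w small held [0.4387 0.3251] 0.0495 36 0.00049
w seat outer [0.4443 0.3266] 0.0764 27 0.0012
```

View pics/s10.png

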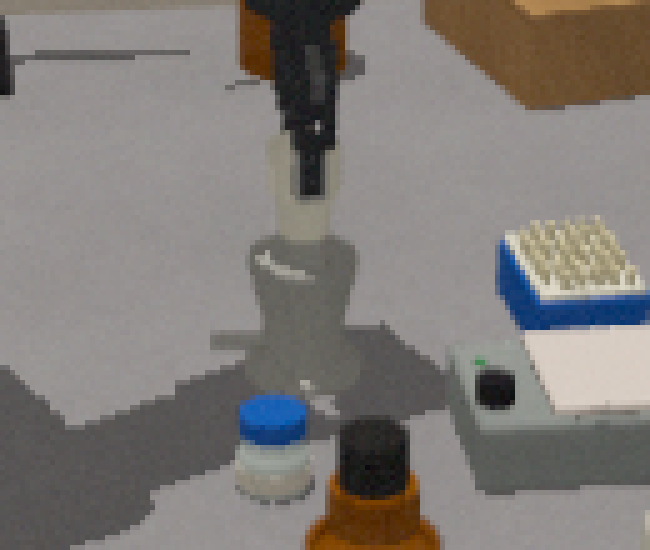

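View pics/w10.png

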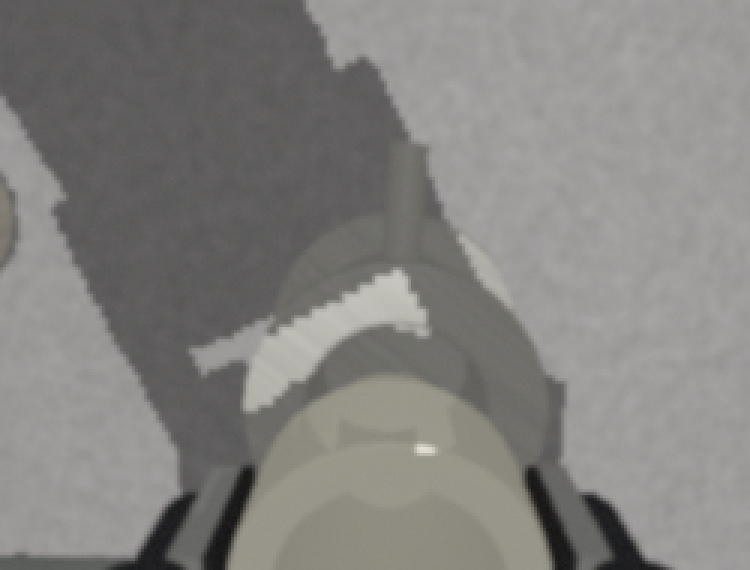

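```bash
python3 -m inch '[[[-1,0,0,-2,0,0,0],[-1,0,0,-3.5,0,0,0],[-1,0,0,-4,0,0,0],[-1,0,0,-4,0,0,0]]]'; python3 -m inch '[[[-1,0,0,-0.4,0,0,0],[-1,0,0,-0.6,0,0,0],[-1,0,0,-0.6,0,0,0],[-1,0,0,-0.6,0,0,0]]]'; python3 -m inch '[[[-1,0,0,-0.2,0,0,0],[-1,0,0,-0.2,0,0,0],[-1,0,0,-0.2,0,0,0]]]'
```

```text
time_s: 16.92
position: [0.4404, 0.3235, 0.0984]
tool_rot: [[0.0, -0.0, -1.0], [1.0, -0.0, 0.0], [-0.0, -1.0, 0.0]]
ft_force: [0.0, -0.1, -1.6]
grip_width: 0.0495
time_s: 17.42
position: [0.4404, 0.3235, 0.0924]
tool_rot: [[0.0, 0.0, -1.0], [1.0, 0.0, 0.0], [0.0, -1.0, -0.0]]
ft_force: [0.4, 0.1, 0.1]
grip_width: 0.0492
time_s: 17.8
position: [0.4403, 0.3235, 0.0903]
tool_rot: [[0.0, -0.0, -1.0], [1.0, -0.0, 0.0], [-0.0, -1.0, 0.0]]
ft_force: [0.8, -0.3, -0.5]
grip_width: 0.0493
```

```bash
python3 -m inch '[[[-1,0,0,-0.1,0,0,0],[-1,0,0,-0.1,0,0,0]]]'; python3 -m inch '[[[-1,0,0,-0.1,0,0,0],[-1,0,0,-0.1,0,0,0]]]'
```

```text
time_s: 18.05
position: [0.4404, 0.3235, 0.0897]
tool_rot: [[0.0, 0.001, -1.0], [1.0, 0.0, 0.0], [0.0, -1.0, -0.001]]
ft_force: [-1.7, -0.6, 4.7]
grip_width: 0.0494
time_s: 18.3
position: [0.4405, 0.3236, 0.0897]
tool_rot: [[0.0, 0.001, -1.0], [1.0, 0.0, 0.0], [0.0, -1.0, -0.001]]
ft_force: [-3.9, -3.0, 12.4]
grip_width: 0.0494
```

```bash
python3 -m inch '[[[-1,0,0,0.15,0,0,0],[1,0,0,0.15,0,0,0],[1,0,0,0.15,0,0,0],[1,0,0,0.15,0,0,0],[1,0,0,0.15,0,0,0],[1,0,0,2,0,0,0],[1,0,0,7,0,0,0],[1,0,0,12,0,0,0],[1,0,0,14,0,0,0]]]'
python3 - <<'E'
from meas import *
w=cam('wrist');crop(w,0,0,512,384,1.5,'w11.png');s=cam('side');crop(s,170,100,130,110,5,'s11.png');print(env.observe()['position'])
E
```

```text
time_s: 19.42
position: [0.4409, 0.3238, 0.2314]
tool_rot: [[0.0, 0.004, -1.0], [1.0, 0.002, 0.0], [0.002, -1.0, -0.004]]
ft_force: [-0.2, 0.3, -0.1]
grip_width: 0.0855
[0.44097172 0.3238648  0.23049293]
```

View pics/s11.png

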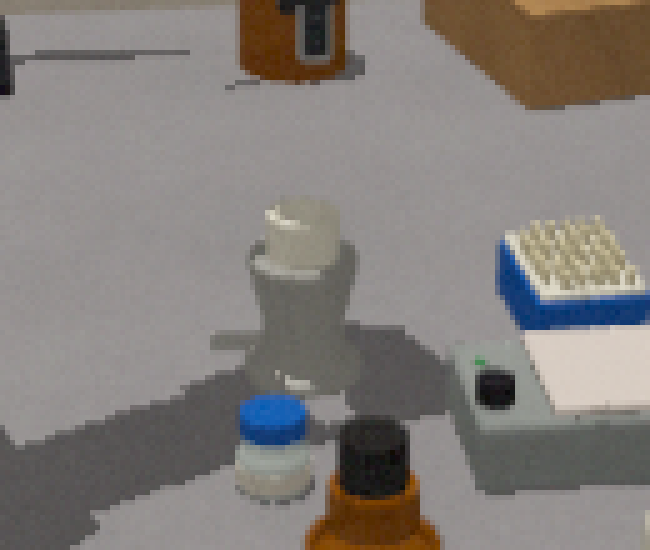

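View pics/w11.png

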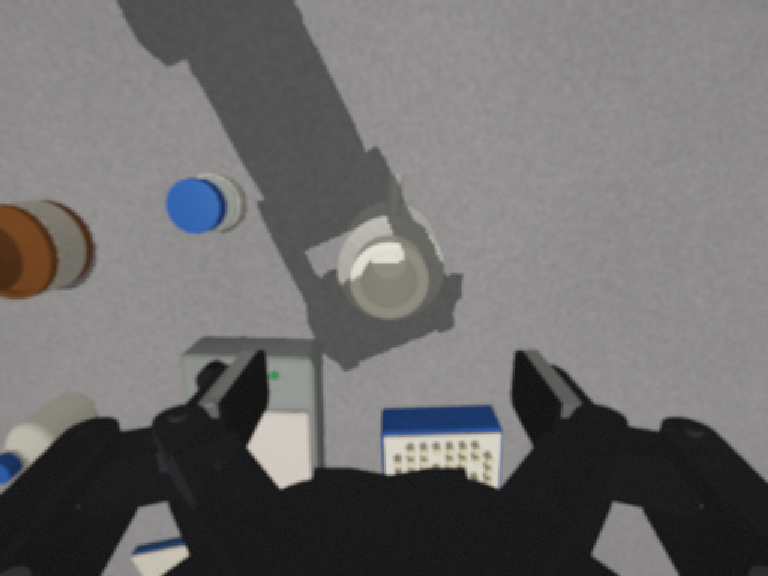

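```bash
python3 -m inch '[[[1,-4.75,-67.1,0,0,0,0],[1,-4.75,-67.1,0,0,0,0],[1,-4.75,-67.1,0,0,0,0],[1,-4.75,-67.1,0,0,0,0],[1,-4.75,-67.1,0,0,0,0],[1,-4.75,-67.1,0,0,0,0],[1,-4.75,-67.1,0,0,0,0],[1,-4.75,-67.1,0,0,0,0],[1,-4.75,-67.1,0,0,0,0],[1,-4.75,-67.1,0,0,0,0],[1,-4.75,-67.1,0,0,0,0],[1,-4.75,-67.1,0,0,0,0],[1,-4.75,-67.1,0,0,0,0],[1,-4.75,-67.1,-5,0,0,0],[1,-4.75,-67.1,-10,0,0,0],[1,-4.75,-67.1,-13,0,0,0],[1,-4.75,-67.1,-14.5,0,0,0],[1,-4.75,-67.1,-14.5,0,0,0],[1,-4.75,-67.1,-14.5,0,0,0]]]'
python3 - <<'E'
from meas import *
w=cam('wrist');crop(w,130,100,250,190,3,'w12.png');s=cam('side');crop(s,200,200,110,120,5,'s12.png');print(env.observe()['position'])
E
```

```text
time_s: 21.9
position: [0.3932, -0.3471, 0.0841]
tool_rot: [[-0.001, 0.001, -1.0], [1.0, -0.001, -0.001], [-0.001, -1.0, -0.001]]
ft_force: [0.8, -0.1, 1.0]
grip_width: 0.0853
[ 0.39318027 -0.34742338  0.08421715]
```

View pics/s12.png

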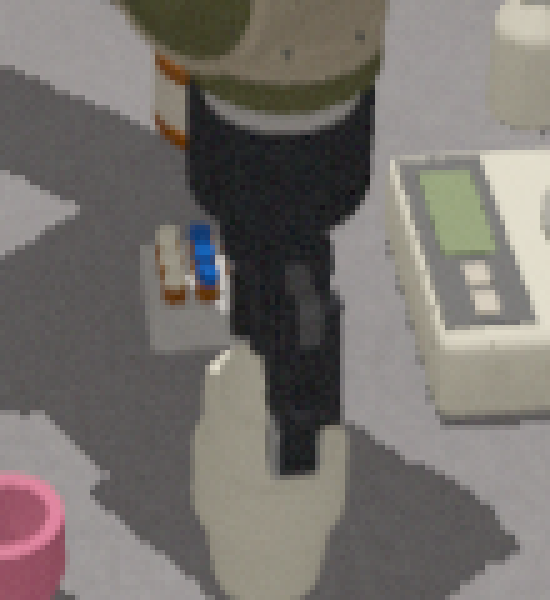

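View pics/w12.png

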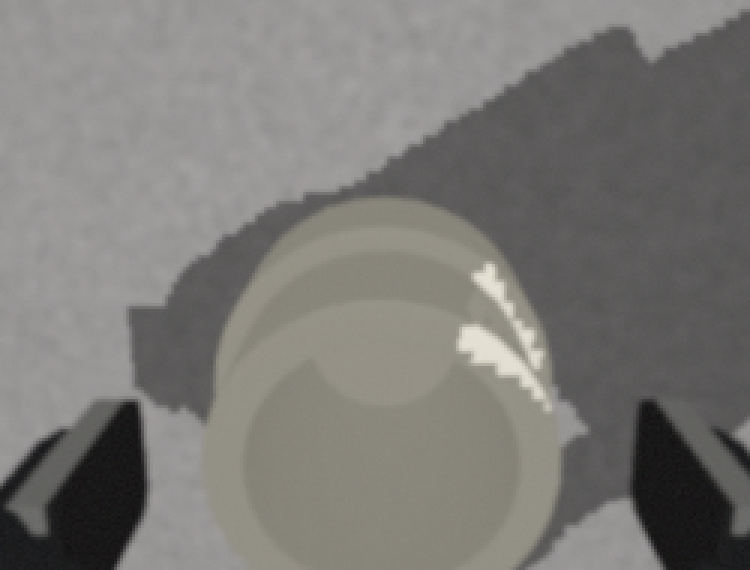

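```bash
python3 -m inch '[[[1,0,0,-1,0,0,0],[-1,0,0,-1,0,0,0],[-1,0,0,-1,0,0,0],[-1,0,0,-1,0,0,0],[-1,0,0,-1,0,0,0],[-1,0,0,-1,0,0,0],[-1,0,0,-1,0,0,0]]]' 40; python3 -m inch '[[[-1,0,0,1,0,0,0],[-1,0,0,4,0,0,0],[-1,0,0,9,0,0,0],[-1,0,0,14,0,0,0],[-1,0,0,18,0,0,0],[-1,0,0,18,0,0,0]]]'
python3 - <<'E'
from meas import *
t=cam('top');s=cam('side');crop(s,180,160,140,160,4,'s13.png')
# refine plate corners, sub-pixel quad from upsampled thresholds
for n,d,roi in(('t',t,(155,105,60,60)),('s',s,(262,155,65,45))):
    g=d['frame'][...,0].astype(np.float32); x,y,w,h=roi
    for th in(165,180,195):
        up=cv2.resize(g[y:y+h,x:x+w],None,fx=8,fy=8,interpolation=cv2.INTER_CUBIC)
        c=max(cv2.findContours((up>th).astype(np.uint8),cv2.RETR_EXTERNAL,cv2.CHAIN_APPROX_NONE)[0],key=cv2.contourArea)[:,0]
        P=np.array([onz(d,(p[0]/8-7/16+x,p[1]/8-7/16+y),.058)[:2] for p in c[::4].astype(float)])
        r=cv2.minAreaRect(P.astype(np.float32)); print(n,th,np.round(r[0],4),np.round(r[1],4),round(r[2],1))
E
```

```text
time_s: 22.88
position: [0.3929, -0.3475, 0.0735]
tool_rot: [[0.0, 0.0, -1.0], [1.0, -0.0, 0.0], [-0.0, -1.0, -0.0]]
ft_force: [0.7, -0.3, 2.9]
grip_width: 0.0596
time_s: 23.62
position: [0.3932, -0.348, 0.2564]
tool_rot: [[0.0, 0.003, -1.0], [1.0, -0.005, 0.0], [-0.005, -1.0, -0.003]]
ft_force: [-0.2, -0.1, -1.5]
grip_width: 0.0596
t 165 [0.6323 0.1945] [0.1105 0.1107] 88.9
t 180 [0.6327 0.1945] [0.1092 0.1094] 88.7
t 195 [0.6328 0.1948] [0.1081 0.1082] 88.8
s 165 [0.6306 0.193 ] [0.121  0.1129] 88.5
s 180 [0.6305 0.1924] [0.1145 0.1109] 89.0
s 195 [0.6304 0.192 ] [0.11   0.1088] 88.9
```

View pics/s13.png

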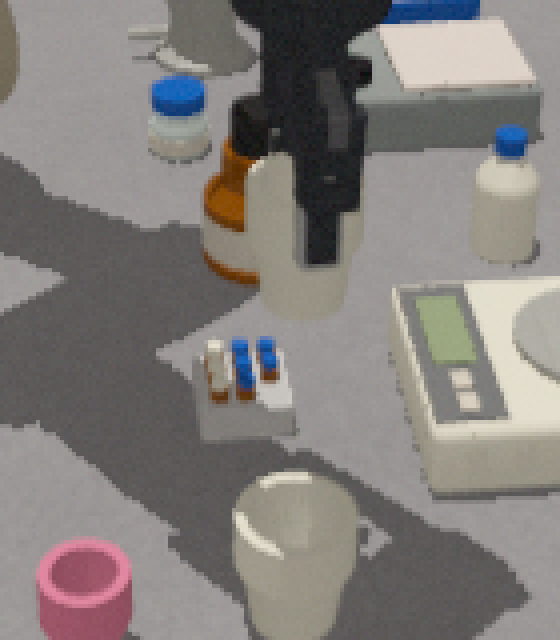

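```bash
python3 -m inch '[[[-1,4,8,0,0,0,0],[-1,23.8,54.2,0,0,0,0],[-1,23.8,54.2,0,0,0,0],[-1,23.8,54.2,0,0,0,0],[-1,23.8,54.2,0,0,0,0],[-1,23.8,54.2,0,0,0,0],[-1,23.8,54.2,0,0,0,0],[-1,23.8,54.2,0,0,0,0],[-1,23.8,54.2,0,0,0,0],[-1,23.8,54.2,0,0,0,0],[-1,23.8,54.2,0,0,0,0],[-1,23.8,54.2,0,0,0,0],[-1,23.8,54.2,-5,0,0,0],[-1,23.8,54.2,-10,0,0,0],[-1,23.8,54.2,-13,0,0,0],[-1,23.8,54.2,-14,0,0,0],[-1,23.8,54.2,-14,0,0,0],[-1,23.8,54.2,-14,0,0,0]]]'
python3 - <<'E'
from meas import *
w=cam('wrist');crop(w,60,50,390,290,2,'w14.png');s=cam('side');crop(s,230,120,110,90,6,'s14.png');t=cam('top')
print(env.observe()['position'])
tryc('t large rim',t,(.3930,-.3477),.075,.034,-1);tryc('t bore',t,(.3930,-.3477),.075,.027,1)
tryc('s large rim',s,(.3930,-.3477),.075,.034,-1);tryc('s bore',s,(.3930,-.3477),.075,.027,1)
E
```

```text
time_s: 25.98
position: [0.6315, 0.1943, 0.115]
tool_rot: [[0.001, 0.003, -1.0], [1.0, 0.0, 0.001], [0.0, -1.0, -0.003]]
ft_force: [-0.1, 0.0, -1.8]
grip_width: 0.0593
[0.63120112 0.19448481 0.11445963]
t large rim [ 0.3946 -0.3489] 0.0682 72 0.00023
t bore [ 0.3944 -0.3487] 0.0537 61 0.00031
s large rim [ 0.3927 -0.3486] 0.0683 72 0.0004
s bore [ 0.3927 -0.3486] 0.0529 72 0.00024
```

View pics/s14.png

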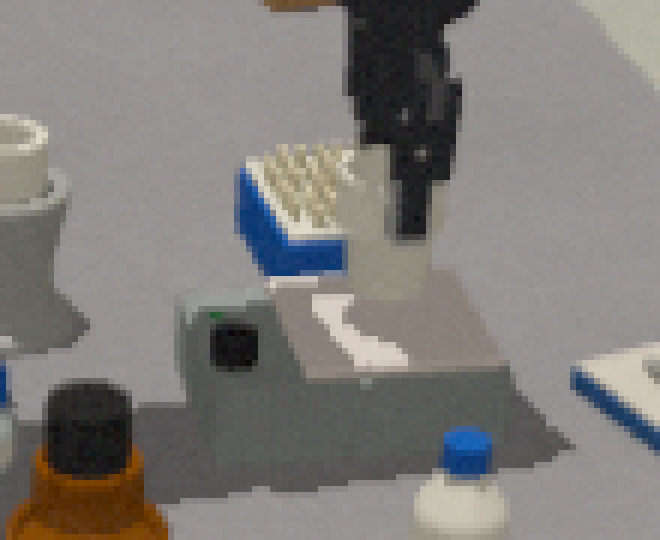

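View pics/w14.png

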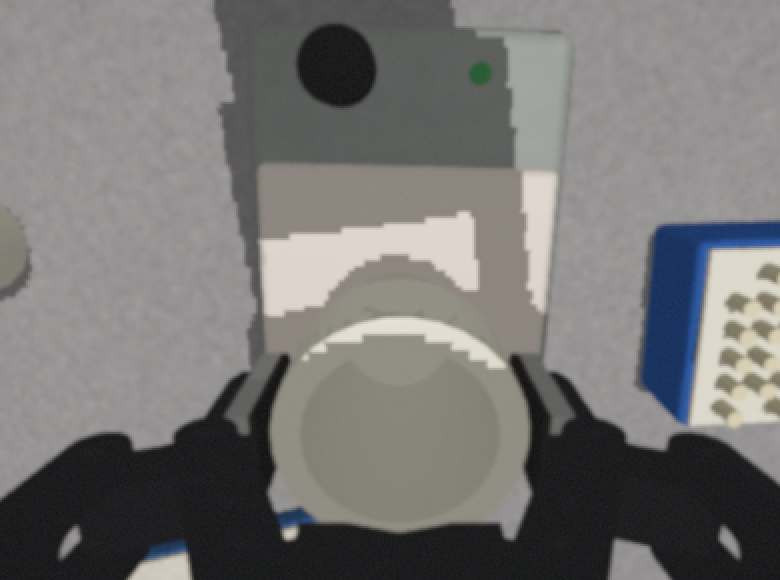

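```bash
python3 -m inch '[[[-1,0,0,-1,0,0,0],[-1,0,0,-1.6,0,0,0],[-1,0,0,-1.8,0,0,0],[-1,0,0,-1.8,0,0,0]]]'; python3 -m inch '[[[-1,0,0,-0.1,0,0,0],[-1,0,0,-0.1,0,0,0]]]'; python3 -m inch '[[[-1,0,0,-0.1,0,0,0],[-1,0,0,-0.1,0,0,0]]]'
```

```text
time_s: 26.62
position: [0.6308, 0.1945, 0.0952]
tool_rot: [[0.0, -0.0, -1.0], [1.0, -0.0, 0.0], [-0.0, -1.0, 0.0]]
ft_force: [-1.2, 0.5, -1.0]
grip_width: 0.0596
time_s: 26.88
position: [0.631, 0.1945, 0.0945]
tool_rot: [[0.0, 0.001, -1.0], [1.0, 0.0, 0.0], [0.0, -1.0, -0.001]]
ft_force: [-0.1, 0.1, -0.1]
grip_width: 0.0592
time_s: 27.12
position: [0.6311, 0.1945, 0.0945]
tool_rot: [[0.0, 0.002, -1.0], [1.0, 0.0, 0.0], [0.0, -1.0, -0.002]]
ft_force: [-1.8, -0.4, 5.3]
grip_width: 0.0591
```

Contact came at the expected height. Releasing and lifting away.

```bash
python3 -m inch '[[[-1,0,0,0.1,0,0,0],[1,0,0,0.1,0,0,0],[1,0,0,0.1,0,0,0],[1,0,0,0.1,0,0,0],[1,0,0,0.1,0,0,0],[1,0,0,2,0,0,0],[1,0,0,7,0,0,0],[1,0,0,12,0,0,0],[1,0,0,14,0,0,0],[1,0,0,14,0,0,0]]]'
python3 - <<'E'
from meas import *
w=cam('wrist');crop(w,0,0,512,384,1.5,'w15.png');s=cam('side');crop(s,230,120,110,90,6,'s15.png');print(env.observe()['position'])
tryc('s mid rim',s,(.629,.193),.128,.0295,-1);tryc('s bore',s,(.629,.193),.128,.0225,1)
E
```

```text
time_s: 28.38
position: [0.6312, 0.1946, 0.2348]
tool_rot: [[0.0, 0.003, -1.0], [1.0, 0.0, 0.0], [0.0, -1.0, -0.003]]
ft_force: [0.3, -0.0, 0.1]
grip_width: 0.0852
[0.63046215 0.19443151 0.23194103]
s mid rim [0.631  0.1924] 0.061 38 0.00096
s bore [0.6306 0.1932] 0.0443 40 0.00077
```

View pics/s15.png

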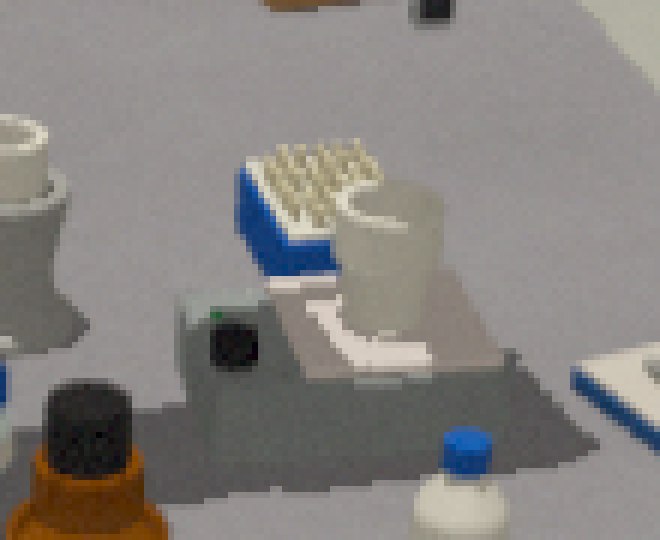

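View pics/w15.png

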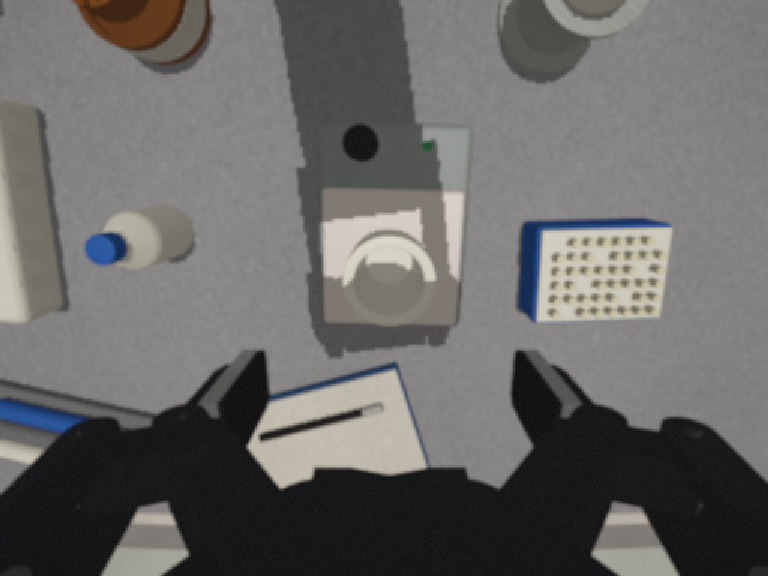

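```bash
python3 -m inch '[[[1,-23.8,-54.2,0,0,0,0],[1,-23.8,-54.2,0,0,0,0],[1,-23.8,-54.2,0,0,0,0],[1,-23.8,-54.2,0,0,0,0],[1,-23.8,-54.2,0,0,0,0],[1,-23.8,-54.2,0,0,0,0],[1,-23.8,-54.2,0,0,0,0],[1,-23.8,-54.2,0,0,0,0],[1,-23.8,-54.2,0,0,0,0],[1,-23.8,-54.2,0,0,0,0],[1,-23.8,-54.2,0,0,0,0],[1,-23.8,-54.2,0,0,0,0],[1,-23.8,-54.2,-5,0,0,0],[1,-23.8,-54.2,-10,0,0,0],[1,-23.8,-54.2,-14,0,0,0],[1,-23.8,-54.2,-14,0,0,0],[1,-23.8,-54.2,-14,0,0,0]]]'
python3 - <<'E'
from meas import *
w=cam('wrist');crop(w,130,100,250,190,3,'w16.png');print(env.observe()['position'])
E
```

```text
time_s: 30.6
position: [0.3937, -0.3475, 0.0948]
tool_rot: [[-0.001, 0.001, -1.0], [1.0, -0.002, -0.001], [-0.002, -1.0, -0.001]]
ft_force: [0.3, 0.3, 0.6]
grip_width: 0.0853
[ 0.3936881  -0.3478118   0.09510663]
```

View pics/w16.png

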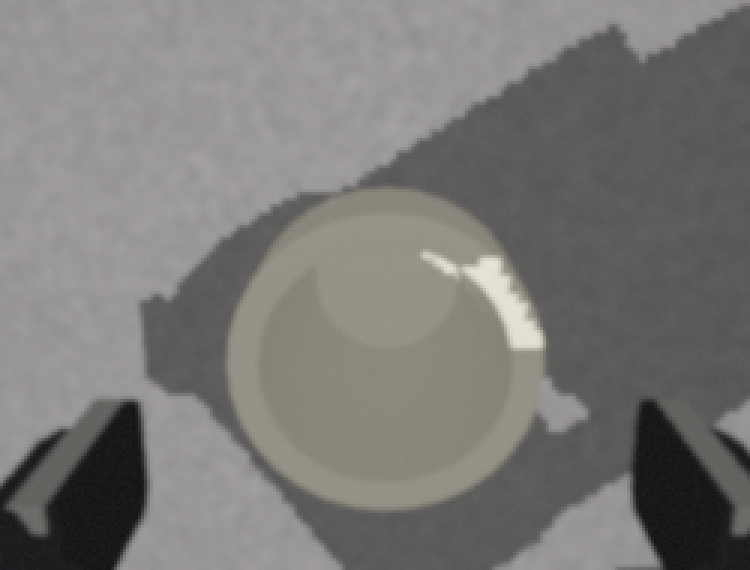

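```bash
python3 -m inch '[[[1,-0.05,0,-3,0,0,0],[1,-0.05,0,-4.5,0,0,0],[1,-0.05,0,-5.2,0,0,0],[1,-0.05,0,-5.2,0,0,0],[-1,-0.05,0,-5.2,0,0,0],[-1,-0.05,0,-5.2,0,0,0],[-1,-0.05,0,-5.2,0,0,0],[-1,-0.05,0,-5.2,0,0,0],[-1,-0.05,0,-5.2,0,0,0],[-1,-0.05,0,-5.2,0,0,0]]]' 50; python3 -m inch '[[[-1,0,0,1,0,0,0],[-1,0,0,4,0,0,0],[-1,0,0,9,0,0,0],[-1,0,0,14,0,0,0],[-1,0,0,16,0,0,0],[-1,0,0,16,0,0,0]]]'
python3 - <<'E'
from meas import *
t=cam('top');s=cam('side');crop(s,180,160,140,160,4,'s17.png')
for k in(1,-1):
  tryc('t pan',t,(.617,-.201),.062,.052,k,win=.004); tryc('s pan',s,(.615,-.203),.062,.052,k,win=.004)
E
```

```text
time_s: 31.9
position: [0.3927, -0.348, 0.0426]
tool_rot: [[0.0, 0.001, -1.0], [1.0, -0.002, 0.0], [-0.002, -1.0, -0.001]]
ft_force: [-2.0, 0.9, 5.4]
grip_width: 0.0683
time_s: 32.65
position: [0.3925, -0.3477, 0.203]
tool_rot: [[0.0, 0.002, -1.0], [1.0, -0.003, 0.0], [-0.003, -1.0, -0.002]]
ft_force: [0.1, 0.5, -3.4]
grip_width: 0.0684
t pan [ 0.6172 -0.2008] 0.1039 72 0.00045
s pan [ 0.6142 -0.2047] 0.1057 71 0.0004
t pan [ 0.6179 -0.2027] 0.1018 1 0.0
s pan [ 0.6141 -0.2057] 0.099 29 0.00014
```

View pics/s17.png

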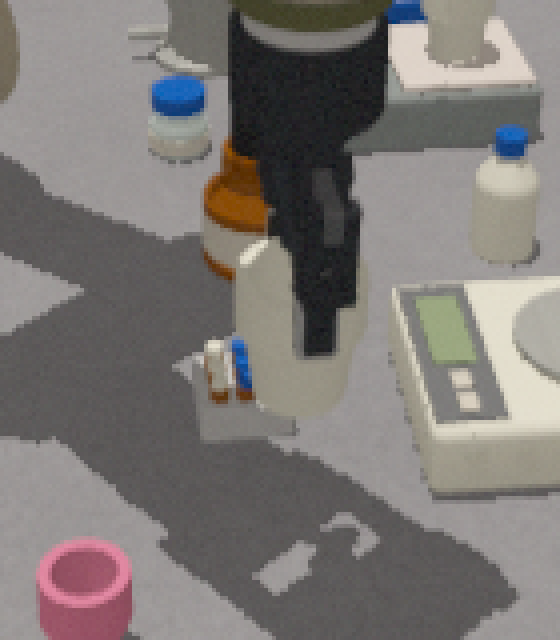

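```bash
python3 -m inch '[[[-1,3,2,0,0,0,0],[-1,22.2,14.6,0,0,0,0],[-1,22.2,14.6,0,0,0,0],[-1,22.2,14.6,0,0,0,0],[-1,22.2,14.6,0,0,0,0],[-1,22.2,14.6,0,0,0,0],[-1,22.2,14.6,0,0,0,0],[-1,22.2,14.6,-4,0,0,0],[-1,22.2,14.6,-7,0,0,0],[-1,22.2,14.6,-8.5,0,0,0],[-1,22.2,14.6,-8.5,0,0,0],[-1,22.2,14.6,-8.5,0,0,0]]]'
python3 - <<'E'
from meas import *
w=cam('wrist');crop(w,60,50,390,290,2,'w18.png');s=cam('side');crop(s,260,180,120,110,5,'s18.png');print(env.observe()['position'])
E
```

```text
time_s: 34.25
position: [0.6147, -0.2021, 0.1177]
tool_rot: [[0.001, 0.002, -1.0], [1.0, -0.001, 0.001], [-0.001, -1.0, -0.002]]
ft_force: [-0.6, 0.7, -0.9]
grip_width: 0.0684
[ 0.61473584 -0.20181448  0.1176376 ]
```

View pics/s18.png

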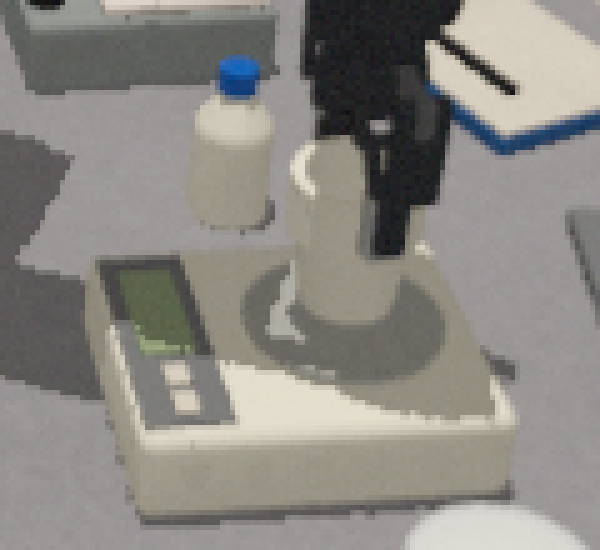

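View pics/w18.png

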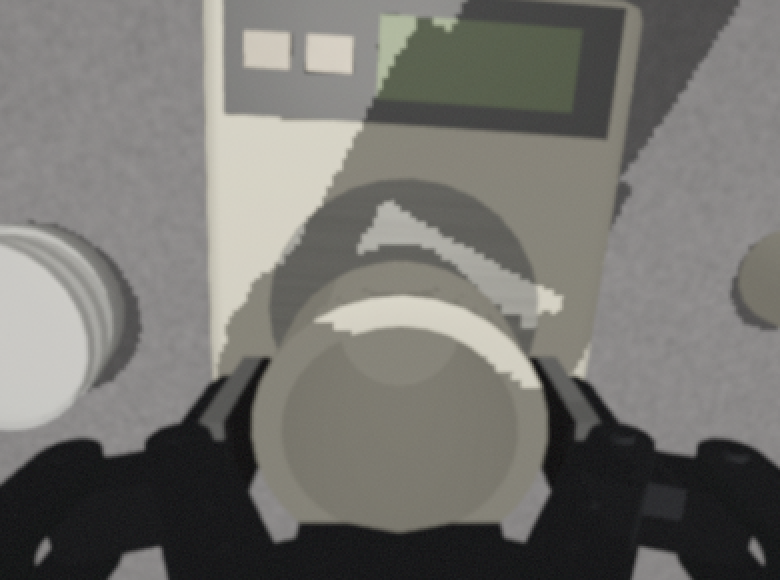

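```bash
python3 -m inch '[[[-1,0,0.05,-0.6,0,0,0],[-1,0,0.05,-1.1,0,0,0],[-1,0,0.05,-1.2,0,0,0],[-1,0,0.05,-1.2,0,0,0]]]'; python3 -m inch '[[[-1,0,0,-0.1,0,0,0],[-1,0,0,-0.1,0,0,0]]]'; python3 -m inch '[[[-1,0,0,-0.1,0,0,0],[-1,0,0,-0.1,0,0,0]]]'
```

```text
time_s: 34.85
position: [0.6143, -0.2009, 0.1046]
tool_rot: [[0.0, 0.0, -1.0], [1.0, 0.0, 0.0], [0.0, -1.0, -0.0]]
ft_force: [-1.3, 1.4, 3.2]
grip_width: 0.0681
time_s: 35.1
position: [0.6144, -0.2009, 0.1046]
tool_rot: [[0.0, 0.001, -1.0], [1.0, -0.0, 0.0], [-0.0, -1.0, -0.001]]
ft_force: [-3.1, 1.8, 9.4]
grip_width: 0.0681
time_s: 35.35
position: [0.6145, -0.2009, 0.1046]
tool_rot: [[0.0, 0.002, -1.0], [1.0, -0.001, 0.0], [-0.001, -1.0, -0.002]]
ft_force: [-6.2, 2.4, 15.1]
grip_width: 0.0684
```

Seated on the pan. Releasing, then moving well clear for a final check.

```bash
python3 -m inch '[[[-1,0,0,0.2,0,0,0],[1,0,0,0.2,0,0,0],[1,0,0,0.2,0,0,0],[1,0,0,0.2,0,0,0],[1,0,0,0.2,0,0,0],[1,0,0,0.2,0,0,0],[1,0,0,2,0,0,0],[1,0,0,7,0,0,0],[1,0,0,12,0,0,0],[1,0,0,16,0,0,0],[1,-10,-10,16,0,0,0],[1,-20,-25,16,0,0,0],[1,-25,-25,16,0,0,0],[1,-25,-25,16,0,0,0],[1,-25,-25,16,0,0,0],[1,-25,-25,16,0,0,0],[1,-25,-25,16,0,0,0]]]'
python3 - <<'E'
from meas import *
s=cam('side');crop(s,0,0,512,384,1.5,'s19.png');t=cam('top');crop(t,0,0,512,384,1.5,'t19.png');print(env.observe()['position'])
for n,d in(('t',t),('s',s)):
    print(n)
    tryc('large rim on pan',d,(.616,-.202),.137,.034,-1);tryc('bore',d,(.616,-.202),.137,.027,1)
    tryc('pan',d,(.6172,-.2008),.062,.052,1,win=.004)
    tryc('mid rim',d,(.631,.1935),.128,.0295,-1);tryc('bore',d,(.631,.1935),.128,.0225,1)
    tryc('small rim',d,(.441,.323),.122,.025,-1);tryc('bore',d,(.441,.323),.122,.018,1)
    tryc('bung top',d,(.435,.0068),.127,.020,1)
E
```

```text
time_s: 37.48
position: [0.3623, -0.4527, 0.2621]
tool_rot: [[0.004, -0.0, -1.0], [1.0, 0.0, 0.004], [0.0, -1.0, 0.0]]
ft_force: [0.3, -0.5, -0.7]
grip_width: 0.0852
[ 0.36441794 -0.45082143  0.26233499]
t
large rim on pan [ 0.6155 -0.2016] 0.0674 57 0.00026
bore [ 0.6157 -0.2018] 0.0542 57 0.00036
pan [ 0.6171 -0.2008] 0.1037 70 0.00048
mid rim [0.6323 0.1923] 0.0587 72 0.00052
bore [0.6321 0.1926] 0.0451 58 0.00027
small rim [0.4421 0.3222] 0.0503 72 0.00032
bore [0.4416 0.3216] 0.0353 66 0.00044
bung top [0.4343 0.0063] 0.0391 72 0.00033
s
large rim on pan [ 0.6142 -0.2017] 0.0685 72 0.00036
bore [ 0.6141 -0.2017] 0.0528 72 0.00036
pan [ 0.6142 -0.2049] 0.1054 59 0.00026
mid rim [0.6302 0.1923] 0.0604 72 0.00122
bore [0.6305 0.1933] 0.0434 72 0.00088
small rim [0.4418 0.3224] 0.0495 5 0.00025
bore [0.4293 0.33  ] 0.0398 5 3e-05
bung top [0.441  0.0054] 0.0419 16 0.00031
```

View pics/s19.png

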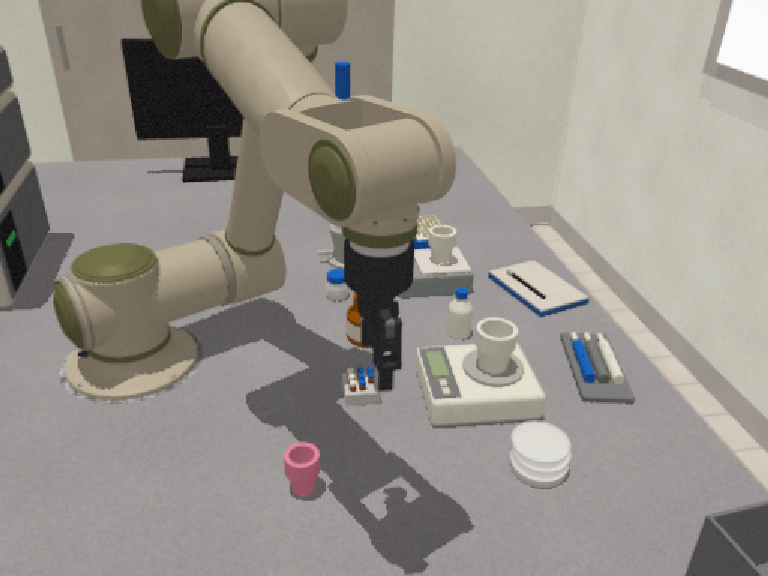

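View pics/t19.png

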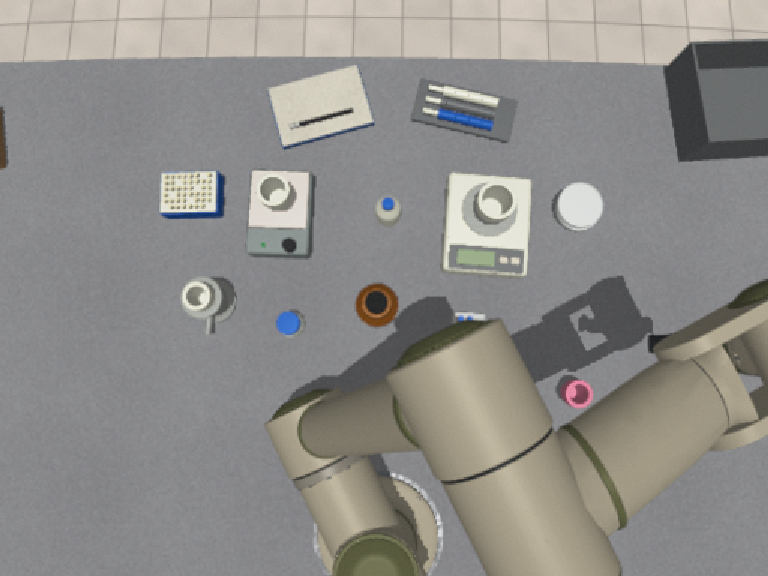

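```bash
python3 - <<'E'
from rig import env
print(env.observe()['qvel'],env.close_job())
E
```

```text
the job is handed in; nothing more can be done
[ 1.67151464 -0.13711839 -0.05792432 -0.00243693  0.0025572   0.09186373] None
```

All four parts are on their places and upright. I handed the job in at about 37.5 s, with the gripper open and well clear of everything. I took the stack apart from the top, so the order was stopper, smallest, middle, largest.

| Part | Place | Last check |
|---|---|---|
| Stopper | Amber bottle mouth | Resisted exactly at the home height (tool point 0.0966 m) with almost no sideways force; upright in the side picture. |
| Smallest beaker | Filter holder | Resisted exactly at the home height (0.0897 m). Its rim is within 1 mm of the holder's centre in the top view. |
| Middle beaker | Stirrer plate | Centred to about 1 mm in the side view and 2 mm in the top view. |
| Largest beaker | Balance pan | Within about 2 mm of the pan's centre in the top view. |

- **Force:** The highest contact force I read while seating parts was about 17 N.
- **Bystanders:** In the last pictures the wash bottle, the jar and the pink cup look to be where they started.
- **Disagreements:**
  - The side view put the largest beaker about 3 mm off the pan's centre in y, where the top view showed about 1 mm. The side camera's fit of the pan was poorer.
  - The two cameras differ by about 2 mm in x, which cancels because I worked from relative positions.
- **Failed checks:** At the end the arm blocked the side view of the smallest beaker and the stopper, so those two side fits were unusable. I relied on the top view, the contact heights and the earlier side pictures instead.
- **At hand-in:** The base joint was still settling at about 1.7 °/s.

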